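# Make up the calibration kit and the sample kit for the next bomb-calorimeter firings

## Robot

A 7-joint arm with a two-finger parallel gripper is mounted at the origin on a cart in front of the work surface, level with it; the furniture and walls round the work are solid. World frame = base frame: x ahead of the robot, y to its left, z up, the work surface at z = 0. Lengths are in m, angles in degrees, forces in N, time in s.
With the tool pointing down it reaches from about 0.425 to 0.875 m from the base axis. Payload 4.7 kg.
Tool frame: the origin (TCP) lies at the very end of the fingers, on their centre line; the grasp point (between the pads) lies 19 mm behind it; z points along the fingers, y is the direction in which the jaws open and shut (so a half turn about z gives the same grasp; the last joint's range is limited). The gripper opens to 87 mm and grips with 3 to 60 N. Pads are 19 mm wide; open, the fingers measure 117 mm over their backs; the gripper's body (75 mm by 190 mm) begins 51 mm behind the grasp point.
Start: joints at [-68.864, 18.392, -4.016, 83.108, 1.295, 78.541, -3.26], TCP at [0.226, 0.61, 0.223] pointing down, gripper open.
Joint ranges: [-163.93, 163.93], [-17.29, 119.83], [-79.2, 71.16], [3.27, 140.29], [-89.18, 269.18], [5.43, 117.66], [-154.24, 154.24]. Speed limits (degrees/s): [147.25, 147.25, 180, 180, 180, 180, 180].

## Interface

Orientations are given as [roll, pitch, yaw] about the fixed x, y, z axes, in that order (R = Rz(yaw) Ry(pitch) Rx(roll)).
In Python, from cell import monitor, imaging, ticket, spot_in, pinpoint gives the robot as it stands.
- The arm moves only by the tool servo_tool, never from a script. Its argument "targets" is a list of rows, each a list of 5 numbers: the opening in per cent of the stroke, from 0 (shut) to 100 (fully open), then the shift along the tool's x, y, z in m, then the turn about the tool's z in rad. In form: [[grip, dx, dy, dz, turn], ...]. A call has 1 to 5 rows; each row is the pose to reach, as a shift and turn from the pose commanded when the call began, along the tool's axes at that moment; what a row does not reach only later rows make up. A row lasts 1/8 s, in which the tool goes at most 62.5 mm and 10.7 degrees, less where a joint would pass 70% of its speed; a pose out of reach is approached as far as the arm can. A call with a gripper value outside its range is refused whole. The fingers move at their own pace and stop on an object; "grip_force" is the grip in N (left out, the last holds). Time passes only in rows, so rows that repeat a pose let the fingers close. It gives the time, the measured TCP pose, the force and the opening at its end, in the units of the state.
- monitor.get_obs(): the state, without advancing time (a new reading comes with each control period).
- imaging.read_camera(name): name is "scene" or "side" or "wrist"; returns a dict with "frame" (400x640x3 uint8, blue, green, red), "depth" (400x640 float32, m along the optical axis (not along the pixel's ray), 0 where there is no reading), "K" (3x3 intrinsics, pixels), "world_from_camera" (4x4, takes a point from camera to world coordinates). Camera axes: x right, y down, z forward; pixel columns grow to the right and rows downward; lengths in m; the calibration is good to about 2 mm. A picture is of the moment at which its call begins.
- ticket.sign_off(): hands the job in, once; it reports no verdict.
Trained networks look in the newest picture that a camera, given by its name, has taken for a name from the list of things; names that differ only in an ending like _2 or _b are one class to them, and where a whole thing is asked for, a point or a joint stands for the part that bears it (a point fixed in the world has none). Each returns a list of dicts, best first, with "confidence" (0 to 1); they miss things now and then, are a little off and sometimes report something else, mostly with a low value. They report only what shows in the picture. A call takes as long as a camera call.
- spot_in(camera, label): "at" ([column, row] in pixels, amid what is visible of it).
- pinpoint(camera, label): "at" ([column, row] in pixels: a listed point, or the origin of a listed thing).
The state is a dict: "time_s": time; "qpos": joint angles; "joint_velocities": joint speeds; "effort": joint torques, N m; "tool_pos": TCP position; "tool_rot": TCP orientation; "force": force on the tool from outside, world axes, zero at the start; "wrist_torque": the same for the moment, N m; "grip_width": finger opening in m.
Only numpy, scipy, OpenCV 4.12 (cv2) and the standard library are available. Lean on these libraries where they do the work, as an engineer would, in place of code of your own. Each camera call takes 0.05 s, during which the arm holds its last target.

## Task

Make up the two kits for the next calorimeter firings: the calibration kit in the larger grey tray (the one with the upright pin) gets the tall white jar in its big well, one crucible in its small well and the red sealing ring over its pin; the sample kit in the smaller grey tray gets the shortest jar (clear, black cap) in its big well and the other crucible in its small well. Take the crucibles out of their holed block (either one may go to either tray) and leave every piece standing upright or lying flat in its place; lower the jars in gently, do not drop them. Leave the middle-sized clear jar with the yellow cap and the flat grease tin where they stand, and tip no jar over.

Things in the scene. Friction and masses are not known exactly. Their poses are not given: they have to be found in the camera images.
- calibration_tray: Larger grey tray, fixed, 125 (x) x 180 (y) x 16 mm high, 18 mm grip tabs at its y ends. Origin: centre of underside, z up. Round wells, floor 4 mm over the origin: jar well 76 mm wide at x 0, y -44 mm; crucible well 42 mm wide at x -33, y +40. Upright steel pin 9 mm thick (foot 15 mm wide, 4 mm high) at x +30, y +50, on a black disc, its tip 41 mm over the origin.
- sample_tray: Smaller grey tray without a pin, fixed, 92 (x) x 160 (y) x 16 mm high, 18 mm grip tabs at its y ends. Origin: centre of underside, z up. Round wells, floor 4 mm over the origin: jar well 70 mm wide at x 0, y -34 mm; crucible well 42 mm wide at x 0, y +46 mm.
- crucible_block: Grey block, fixed, 60 (x) by 150 (y) by 22 mm high, with a row of four holes along y (at y -54, -18, +18, +54 mm; 28 mm wide, floor 7 mm over the bench). Origin: centre of its underside. The two crucibles start in the holes at y +54 and y -18 mm.
- crucible_1: Steel crucible, loose cup 25 mm across the rim, tapering to 18 mm at its base, 26 mm high, 14 g. Starts in a hole of the block, its rim 11 mm above the block's top, to be gripped there across the rim. Origin: centre of its underside; z up along its axis. Alike and interchangeable with crucible_2.
- crucible_2: Steel crucible, loose, the same as crucible_1 and interchangeable with it; starts in another hole of the block.
- benzoic_jar: Tall white jar with white ribbed cap, loose, 60 mm diameter, 100 mm high over the cap (cap 52 mm diameter, top 20 mm), about 180 g. Origin: centre of its underside; z up. Goes to the calibration tray.
- sample_jar: Shortest jar: clear with a black cap, loose, 54 mm diameter, 80 mm high over the cap (cap 47 mm diameter, top 20 mm), about 130 g. Origin: centre of its underside; z up. Goes to the sample tray.
- seal_ring: Red sealing ring lying flat, loose, 42 mm outside diameter, 24 to 26 mm hole, 8 mm thick, 14 g; gripped across its outside. Origin: centre of its underside; z up. Goes over the pin of the calibration tray, lying flat on the slab (16 mm over the bench) round it.
- oil_jar: Middle-sized clear jar with yellow cap, loose, 56 mm diameter, 90 mm high. Origin: centre of its underside. Stays where it is.
- grease_tin: Flat round tin with blue lid, loose, 64 mm diameter, 33 mm high. Origin: centre of its underside. Stays where it is.

How it is judged:
By the outcome, as a careful person would: the job done as asked, in the order asked, and still so for the second after the job is handed in, with the robot touching nothing.
It also fails if it takes over 141 s, if anything falls off the work surface, if the arm or the gripper's body presses on something with over 40 N, if the wrist force passes 120 N, or if a joint passes its speed limit or range.

## Working session

There is one attempt and no reset: what is moved stays moved. The work goes in short steps, Python scripts to look and compute and a tool call to move; the robot and the scene stay as the last step left them, time stands still between calls to the robot, and variables do not carry over. Pictures are saved under pics/ and viewed, and the job is handed in when it is done.

Besides the shell and the picture viewer there is one more tool, called in YAML: its name, and indented under it one key for each argument. servo_tool: Moves the arm, as the interface text tells. Its arguments: {"type":"object","properties":{"targets":{"type":"array","items":{"type":"array","items":{"type":"number"}}},"grip_force":{"type":"number"}},"required":["targets"]}

```bash
ls; mkdir -p pics; python3 - <<'E'
from cell import monitor, imaging, ticket, spot_in, pinpoint
import cv2
print(monitor.get_obs())
for n in ["scene","side","wrist"]:
    c=imaging.read_camera(n); cv2.imwrite(f"pics/a_{n}.png",c["frame"]); print(n,c["K"].tolist(),c["world_from_camera"].round(3).tolist())
E
```

```text
pics
{'time_s': 0.0, 'qpos': array([-68.86183693,  18.44009731,  -4.01645116,  83.17601561,
         1.29437579,  78.54094475,  -3.25967359]), 'joint_velocities': array([-0.05396447,  0.01591295,  0.00342642, -0.03953353,  0.01596475,
       -0.06158965,  0.0185084 ]), 'effort': array([ 2.67352370e-04, -4.91300690e+01, -4.04286291e-01, -3.12524450e+01,
       -6.39817631e-02,  4.40561422e-02,  1.80157290e-04]), 'tool_pos': array([0.22566907, 0.60896496, 0.22144013]), 'tool_rot': array([-1.79888157e+02,  4.91381549e-03,  1.59672691e+02]), 'force': array([ 0.91703366,  0.12038683, -0.56522398]), 'wrist_torque': array([ 0.02035738,  0.01623811, -0.01715489]), 'grip_width': 0.08762101798305313}
scene [[512.3938061266542, 0.0, 322.57799502042207], [0.0, 512.3938061266542, 205.6247981641815], [0.0, 0.0, 1.0]] [[0.767, -0.463, 0.443, -0.093], [-0.641, -0.557, 0.528, -0.744], [0.002, -0.689, -0.724, 1.077], [0.0, 0.0, 0.0, 1.0]]
side [[384.2281736078657, 0.0, 324.2232735895679], [0.0, 384.2281736078657, 197.7693074762815], [0.0, 0.0, 1.0]] [[0.947, -0.203, 0.249, 0.341], [-0.321, -0.623, 0.713, -0.61], [0.011, -0.755, -0.655, 0.594], [0.0, 0.0, 0.0, 1.0]]
wrist [[318.9880605550324, 0.0, 316.696944569229], [0.0, 318.9880605550324, 199.85013926677755], [0.0, 0.0, 1.0]] [[0.348, 0.893, 0.287, 0.147], [0.938, -0.331, -0.107, 0.639], [-0.001, 0.306, -0.952, 0.383], [0.0, 0.0, 0.0, 1.0]]
```

View pics/a_scene.png

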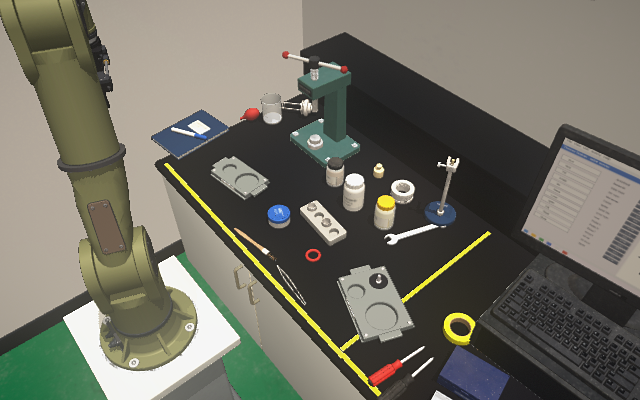

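View pics/a_side.png

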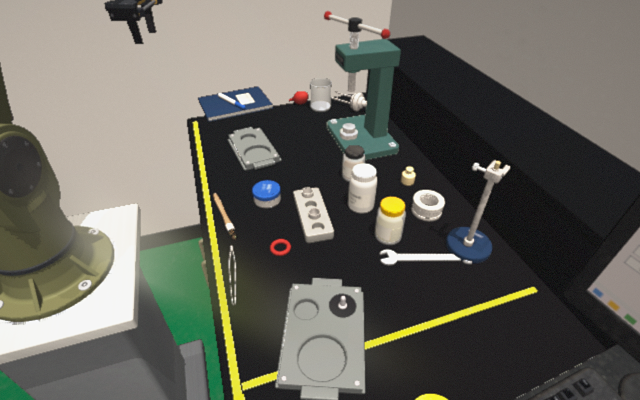

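View pics/a_wrist.png

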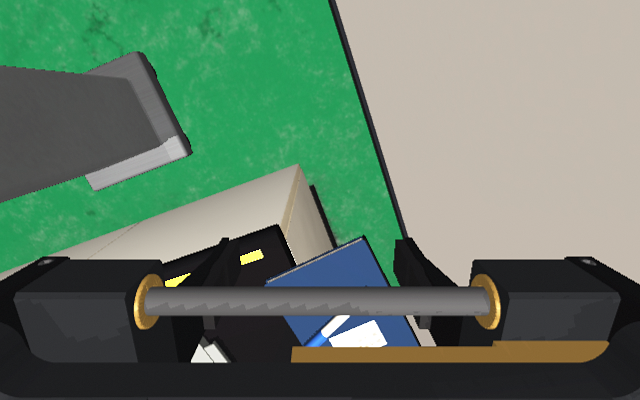

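```bash
cat > h.py <<'E'
from cell import monitor, imaging, ticket, spot_in, pinpoint
import cv2, numpy as np
def cloud(c):
    d=c["depth"];K=c["K"];T=c["world_from_camera"]
    v,u=np.mgrid[0:d.shape[0],0:d.shape[1]]
    P=np.stack([(u-K[0,2])/K[0,0]*d,(v-K[1,2])/K[1,1]*d,d],-1)
    W=P@T[:3,:3].T+T[:3,3]; W[d<=0]=np.nan
    return W
def proj(c,P):
    T=np.linalg.inv(c["world_from_camera"]); q=np.atleast_2d(P)@T[:3,:3].T+T[:3,3]; q=q@c["K"].T
    return q[:,:2]/q[:,2:]
def onplane(c,uv,z):
    T=c["world_from_camera"];K=c["K"]
    r=T[:3,:3]@np.linalg.solve(K,np.array([uv[0],uv[1],1.0])); s=(z-T[2,3])/r[2]
    return T[:3,3]+s*r
def ortho(c,z,x0,x1,y0,y1,s=0.001):
    xs=np.arange(x1,x0,-s); ys=np.arange(y1,y0,-s)   # rows: x descending, cols: y descending
    Y,X=np.meshgrid(ys,xs)
    uv=proj(c,np.stack([X,Y,np.full_like(X,z)],-1).reshape(-1,3)).reshape(X.shape+(2,)).astype(np.float32)
    return cv2.remap(c["frame"],uv[...,0],uv[...,1],cv2.INTER_LINEAR)
E
python3 - <<'E'
from h import *
cs={n:imaging.read_camera(n) for n in ["scene","side"]}
import pickle; pickle.dump(cs,open("c0.pkl","wb"))
Z={"benzoic_jar":.1,"sample_jar":.08,"oil_jar":.09,"grease_tin":.033}
for n in cs:
  W=cloud(cs[n])
  for l in ["calibration_tray","sample_tray","crucible_block","crucible_1","benzoic_jar","sample_jar","seal_ring","oil_jar","grease_tin"]:
    for d in pinpoint(n,l)[:3]:
        print(n,l,round(d["confidence"],2),np.round(d["at"]),onplane(cs[n],d["at"],0.018 if 'cruc' in l and 'block' not in l and 0 else 0).round(3))
E
```

```text
scene calibration_tray 0.89 [372. 298.] [ 0.456 -0.279  0.   ]
scene sample_tray 0.64 [239. 179.] [0.441 0.289 0.   ]
scene sample_tray 0.28 [313. 208.] [0.539 0.052 0.   ]
scene crucible_block 0.88 [320. 226.] [ 0.509 -0.014  0.   ]
scene crucible_1 0.59 [327. 226.] [ 0.525 -0.028  0.   ]
scene crucible_1 0.43 [315. 210.] [0.537 0.04  0.   ]
scene benzoic_jar 0.67 [356. 211.] [ 0.626 -0.035  0.   ]
scene sample_jar 0.76 [336. 181.] [0.664 0.096 0.   ]
scene sample_jar 0.65 [312. 259.] [ 0.421 -0.089  0.   ]
scene seal_ring 0.64 [312. 260.] [ 0.418 -0.091  0.   ]
scene oil_jar 0.97 [381. 221.] [ 0.654 -0.112  0.   ]
scene grease_tin 0.74 [278. 222.] [0.43  0.074 0.   ]
side sample_tray 0.69 [251. 152.] [0.44  0.281 0.   ]
side crucible_block 0.74 [309. 215.] [ 0.516 -0.008  0.   ]
side crucible_1 0.59 [324. 337.] [ 0.453 -0.298  0.   ]
side crucible_1 0.53 [306. 199.] [0.526 0.044 0.   ]
side crucible_1 0.41 [312. 217.] [ 0.521 -0.017  0.   ]
side benzoic_jar 0.7 [356. 205.] [ 0.629 -0.012  0.   ]
side sample_jar 0.67 [351. 177.] [0.657 0.092 0.   ]
side seal_ring 0.65 [280. 246.] [ 0.431 -0.079  0.   ]
side oil_jar 0.9 [392. 235.] [ 0.665 -0.123  0.   ]
side grease_tin 0.95 [266. 199.] [0.436 0.074 0.   ]
side grease_tin 0.45 [312. 219.] [ 0.519 -0.024  0.   ]
```

```bash
python3 - <<'E'
from h import *
import pickle; cs=pickle.load(open("c0.pkl","rb"))
for n in cs:
  o=ortho(cs[n],0.016,0.25,0.85,-0.3,0.5); cv2.imwrite(f"pics/o_{n}.png",o)
E
```

```text
(no output)
```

View pics/o_scene.png

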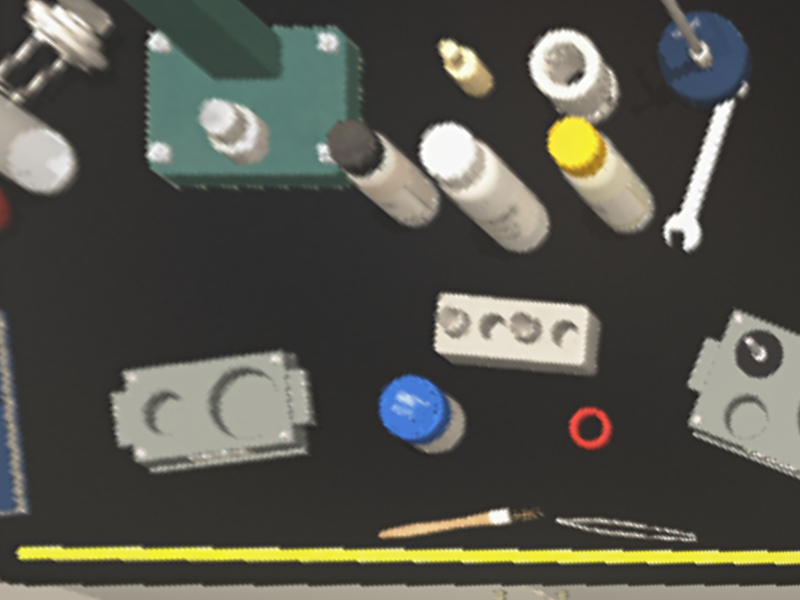

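View pics/o_side.png

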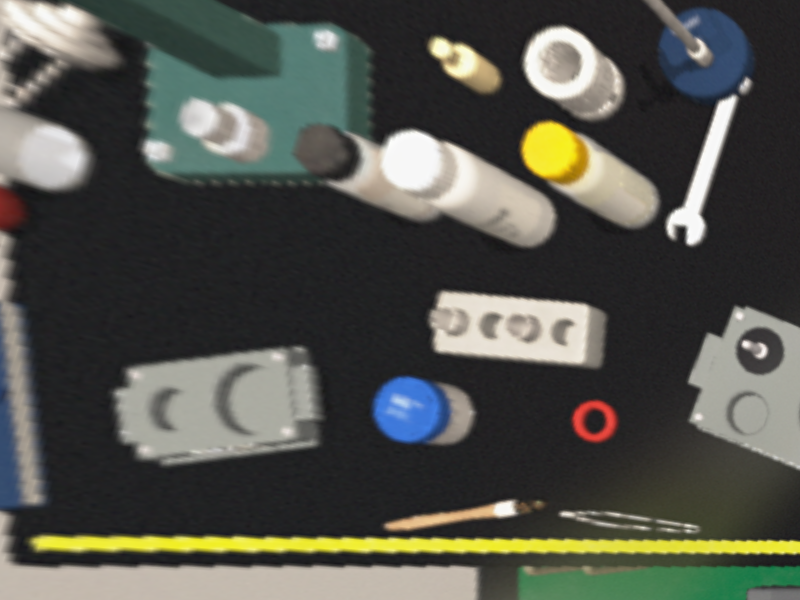

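```bash
python3 - <<'E'
from h import *
from scipy.optimize import least_squares
import pickle; cs=pickle.load(open("c0.pkl","rb"))
def circ(P,r,g):
    f=least_squares(lambda p:np.hypot(P[:,0]-p[0],P[:,1]-p[1])-r,g,loss='soft_l1',f_scale=.002); return f.x,np.sqrt(np.median(f.fun**2))
for l,g,h,rb,rc in [("benz",(.626,-.025),.1,.03,.026),("samp",(.66,.09),.08,.027,.0235),("oil",(.665,-.12),.09,.028,None),("tin",(.435,.074),.033,.032,None)]:
  for n in cs:
    W=cloud(cs[n]).reshape(-1,3); m=(np.hypot(W[:,0]-g[0],W[:,1]-g[1])<.045)&(W[:,2]>.01); P=W[m]
    t=P[P[:,2]>h-.004]; print(l,n,"maxz",np.percentile(P[:,2],[90,99]).round(4),"topmid",((t.min(0)+t.max(0))/2).round(4),t.mean(0).round(4),len(t),(t.max(0)-t.min(0)).round(4),end=' ')
    b=P[(P[:,2]<h-.03)&(P[:,2]>.012)]
    print(circ(b,rb,g))
for n in cs:
  f=cs[n]["frame"].astype(int); W=cloud(cs[n])
  red=(f[...,2]>120)&(f[...,1]<80)&(f[...,0]<80)&(abs(W[...,0]-.42)<.04)&(abs(W[...,1]+.085)<.04)
  v,u=np.nonzero(red)
  cnt,_=cv2.findContours(red.astype(np.uint8),0,1); cc=max(cnt,key=len); e=cv2.fitEllipse(cc); print(n,"ring",e,onplane(cs[n],e[0],.006),W[red].mean(0), W[red].max(0)-W[red].min(0))
  # trays z check
  for q in [(.42,.29),(.46,-.28),(.51,-.01)]:
    m=(np.hypot(W[...,0]-q[0],W[...,1]-q[1])<.09); z=W[m][:,2]; hh=np.histogram(z,bins=np.arange(-.01,.045,.002)); print(n,q,hh[0])
E
```

```text
benz scene maxz [0.1003 0.1035] topmid [ 0.6365 -0.0094  0.1004] [ 0.636  -0.0113  0.0997] 181 [0.0508 0.0509 0.0087] (array([ 0.6375485 , -0.00909931]), np.float64(0.001023693216115388))
benz side maxz [0.0986 0.0998] topmid [ 0.6404 -0.0105  0.0982] [ 0.6402 -0.0116  0.0984] 264 [0.0492 0.0488 0.0041] (array([ 0.64140473, -0.00912878]), np.float64(0.0005423911351579218))
samp scene maxz [0.0809 0.0836] topmid [0.6583 0.0965 0.0799] [0.6577 0.0952 0.0798] 133 [0.0462 0.0437 0.0078] (array([0.65991829, 0.09821233]), np.float64(0.0009232968695219411))
samp side maxz [0.0788 0.08  ] topmid [0.6631 0.0955 0.0784] [0.6629 0.0954 0.0783] 165 [0.0445 0.046  0.0046] (array([0.66424429, 0.09802173]), np.float64(0.0007254408358642433))
oil scene maxz [0.0903 0.0933] topmid [ 0.6522 -0.1191  0.092 ] [ 0.6516 -0.1198  0.0895] 178 [0.0488 0.0476 0.0118] (array([ 0.65371903, -0.11815742]), np.float64(0.001058782941385828))
oil side maxz [0.0889 0.0901] topmid [ 0.657  -0.119   0.0885] [ 0.6562 -0.1204  0.0885] 304 [0.0474 0.0464 0.005 ] (array([ 0.65763857, -0.11820983]), np.float64(0.00046031562
[... 916 characters left out ...]
3   1   0   0]
side ring ((279.9117736816406, 246.6338653564453), (15.471939086914062, 20.240148544311523), 85.0173110961914) [ 0.4304932  -0.08570969  0.006     ] [ 0.43069568 -0.08462378  0.00475002] [0.04031252 0.04931345 0.01252374]
side (0.42, 0.29) [  0   0  20 321 394 160 202  47  44  30  76 359 289  25   1   0   0   0
   0   0   0   0   0   0   0   0   0]
side (0.46, -0.28) [   0    0    8  322  734  675 1451  187   52   54   91 1425 2704  337
    7    6    4    2    6    3    2    3    5    5    9    2    0]
side (0.51, -0.01) [   0    0   21  733 1187  135   39   78   55   48   48   54   62   78
  369  542   73   38   32   39   48   13    0    0    0    0    0]
  return _methods._mean(a, axis=axis, dtype=dtype,
  ret = ret.dtype.type(ret / rcount)
```

```bash
python3 - <<'E'
from h import *
import pickle; cs=pickle.load(open("c0.pkl","rb"))
rng=[("samp",.43,.285,.13,.016),("cal",.46,-.28,.15,.016),("block",.515,-.01,.1,.022)]
for n in cs:
  W=cloud(cs[n])
  for l,x,y,r,z in rng:
    zc=z+(.000 if n=="scene" else -.001)
    m=(abs(W[...,2]-zc)<.0045)&(np.hypot(W[...,0]-x,W[...,1]-y)<r)
    m=cv2.morphologyEx(m.astype(np.uint8),cv2.MORPH_OPEN,np.ones((3,3)))
    nl,lab,st,_=cv2.connectedComponentsWithStats(m); k=1+np.argmax(st[1:,4]); m=lab==k
    v,u=np.nonzero(m); P=np.array([onplane(cs[n],(a,b),z)[:2] for a,b in zip(u,v)])
    rect=cv2.minAreaRect((P*1000).astype(np.float32)); print(n,l,len(P),rect, "mean",P.mean(0).round(4))
  # tall stuff
  H=W.reshape(-1,3); H=H[(H[:,2]>.12)&(H[:,0]>.3)&(H[:,1]<.5)&(H[:,1]>-.5)&(H[:,0]<.95)]
  g={}
  for p in H: 
    k=(round(p[0]/.04)*4,round(p[1]/.04)*4); g.setdefault(k,[]).append(p[2])
  print({k:(round(min(v),2),round(max(v),2)) for k,v in sorted(g.items()) if len(v)>2})
  for l,x,y in [("s",.43,.285),("c",.46,-.28)]:
    o=cv2.resize(ortho(cs[n],.016,x-.1,x+.1,y-.13,y+.13,.0005),None,fx=1,fy=1); cv2.imwrite(f"pics/t_{l}_{n}.png",o)
a=[cv2.imread(f"pics/t_{l}_{n}.png") for l in "sc" for n in ("scene","side")]
im=np.vstack([np.hstack(a[:2]),np.hstack(a[2:])]); print(im.shape); cv2.imwrite("pics/t_all.png",cv2.resize(im,(780,600)))
E
```

```text
scene samp 450 ((445.27947998046875, 263.51690673828125), (96.25200653076172, 148.50018310546875), 7.411345958709717) mean [0.4475 0.2659]
scene cal 2440 ((447.8333435058594, -295.3125), (215.3813934326172, 126.20470428466797), 67.89939880371094) mean [ 0.4501 -0.2936]
scene block 532 ((516.0327758789062, -18.501846313476562), (148.55352783203125, 61.9862060546875), 84.70083618164062) mean [ 0.5154 -0.0199]
{(64, 32): (np.float64(0.32), np.float64(0.32)), (68, -48): (np.float64(0.23), np.float64(0.4)), (68, -44): (np.float64(0.23), np.float64(0.41)), (68, 20): (np.float64(0.22), np.float64(0.27)), (68, 24): (np.float64(0.16), np.float64(0.33)), (68, 28): (np.float64(0.22), np.float64(0.33)), (68, 32): (np.float64(0.31), np.float64(0.33)), (72, -48): (np.float64(0.31), np.float64(0.51)), (72, -44): (np.float64(0.37), np.float64(0.51)), (72, 16): (np.float64(0.31), np.float64(0.33)), (72, 20): (np.float64(0.22), np.float64(0.33)), (72, 24): (np.float64(0.16), np.float64(0.33)), (72, 28): (np.float64(0.26), np.float64(0.33)), (76, -20): (np.float64(0.12), np.float64(0.21)), (76, -16): (
[... 7573 characters left out ...]
.float64(0.18)), (96, -4): (np.float64(0.17), np.float64(0.18)), (96, 0): (np.float64(0.17), np.float64(0.18)), (96, 4): (np.float64(0.17), np.float64(0.18)), (96, 8): (np.float64(0.17), np.float64(0.18)), (96, 12): (np.float64(0.17), np.float64(0.17)), (96, 16): (np.float64(0.17), np.float64(0.18)), (96, 20): (np.float64(0.17), np.float64(0.17)), (96, 24): (np.float64(0.17), np.float64(0.17)), (96, 28): (np.float64(0.17), np.float64(0.17)), (96, 32): (np.float64(0.17), np.float64(0.18)), (96, 36): (np.float64(0.17), np.float64(0.17)), (96, 40): (np.float64(0.17), np.float64(0.18)), (96, 44): (np.float64(0.17), np.float64(0.17)), (96, 48): (np.float64(0.17), np.float64(0.17))}
(802, 1040, 3)
```

View pics/t_all.png

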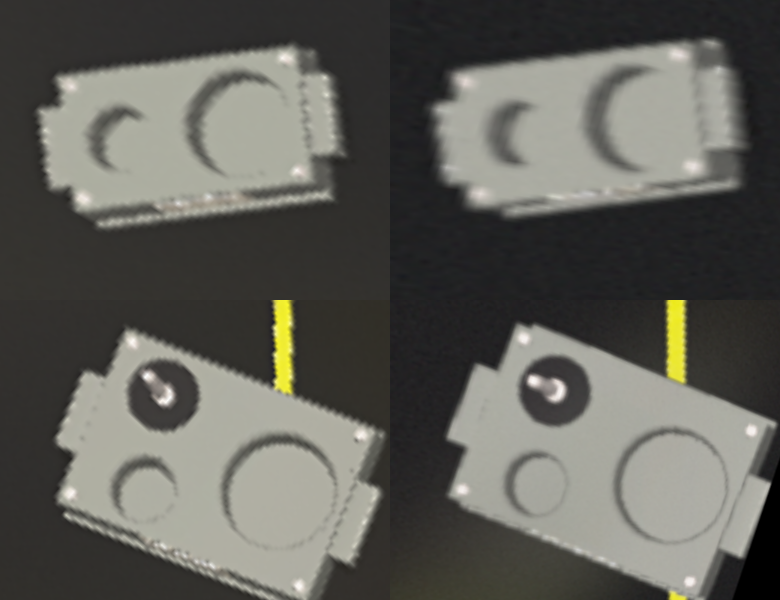

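```bash
cat > m.py <<'E'
import sys
from h import *
from scipy.spatial.transform import Rotation as R
o=monitor.get_obs(); a=list(map(float,sys.argv[1:]))
p=np.array(o["tool_pos"]); r=o["tool_rot"]; Rm=R.from_euler('xyz',r,degrees=True).as_matrix()
print("t",round(o["time_s"],2),"p",p.round(4),"r",np.round(r,1),"F",np.round(o["force"],1),"w",round(o["grip_width"],4),"q",np.round(o["qpos"],0))
for i in range(0,len(a),4):
    d=Rm.T@(np.array(a[i:i+3])-p); t=-(np.radians(a[i+3]-r[2])); t=(t+np.pi)%(2*np.pi)-np.pi
    print(d.round(4).tolist(),round(t,3))
E
python3 m.py .639 -.0095 .16 90
```

```text
t 1.15 p [0.2258 0.6095 0.2226] r [180.    0.  159.7] F [0.  0.3 0.1] w 0.0872 q [-69.  18.  -4.  83.   1.  79.  -3.]
[-0.6025, -0.4369, 0.0626] 1.216
```

servo_tool:
  targets:
    - [100,-0.05,-0.036,0,0.15]
    - [100,-0.1,-0.073,0,0.3]
    - [100,-0.15,-0.109,0,0.45]
    - [100,-0.2,-0.145,0,0.6]
    - [100,-0.25,-0.181,0,0.75]

```text
time_s: 1.78
tool_pos: [0.3984, 0.3512, 0.2229]
tool_rot: [179.9, -0.0, 116.4]
force: [-0.1, 1.4, -0.3]
grip_width: 0.0872
```

```bash
python3 m.py .639 -.0095 .18 90
```

```text
t 1.77 p [0.3984 0.3512 0.2229] r [179.9  -0.  116.4] F [-0.1  1.4 -0.3] w 0.0872 q [-54.   4.  10. 100.  -1.  76. -17.]
[-0.4301, 0.0549, 0.0428] 0.461
```

servo_tool:
  targets:
    - [100,-0.06,0.008,0,0.1]
    - [100,-0.12,0.015,0,0.2]
    - [100,-0.18,0.023,0,0.3]
    - [100,-0.24,0.031,0,0.4]
    - [100,-0.3,0.038,0.02,0.46]

```text
time_s: 2.4
tool_pos: [0.5678, 0.1016, 0.2047]
tool_rot: [179.7, -0.1, 90.2]
force: [0.5, 1.1, -1.0]
grip_width: 0.0875
```

```bash
python3 m.py .639 -.0095 .15 90
```

```text
t 2.4 p [0.5678 0.1016 0.2047] r [ 1.797e+02 -1.000e-01  9.020e+01] F [ 0.5  1.1 -1. ] w 0.0875 q [-36.  10.  26.  96.  -5.  74.  -9.]
[-0.1115, 0.0705, 0.0548] 0.004
```

servo_tool:
  targets:
    - [100,-0.04,0.025,0.01,0]
    - [100,-0.08,0.05,0.02,0]
    - [100,-0.09,0.06,0.03,0]
    - [100,-0.09,0.06,0.03,0]

```text
time_s: 2.9
tool_pos: [0.6257, 0.013, 0.1718]
tool_rot: [-179.9, 0.0, 90.3]
force: [-0.7, 0.8, -0.4]
grip_width: 0.087
```

```bash
python3 m.py .639 -.0095 .15 90; python3 - <<'E'
from h import *
c=imaging.read_camera("wrist"); cv2.imwrite("pics/w1.png",c["frame"])
for n,p in [("b",(.639,-.0095,.1)),("s",(.6615,.097,.08)),("b0",(.639,-.0095,0))]: print(n,proj(c,p))
for l in ["benzoic_jar","sample_jar"]: print(l,pinpoint("wrist",l)[:1])
W=cloud(c).reshape(-1,3)
for g,h in [((.639,-.0095),.1),((.6615,.097),.08)]:
  m=(np.hypot(W[:,0]-g[0],W[:,1]-g[1])<.04)&(abs(W[:,2]-h)<.005); t=W[m]; print(len(t),((t.min(0)+t.max(0))/2).round(4),t.mean(0).round(4),(t.max(0)-t.min(0)).round(4))
E
```

```text
t 2.9 p [0.6257 0.013  0.1718] r [-179.9    0.    90.3] F [-0.7  0.8 -0.4] w 0.087 q [-27.  18.  29.  92.  -9.  73.   4.]
[-0.0225, 0.0133, 0.0218] 0.005
b [[332.34372555 238.28316805]]
s [[363.61561772  98.55877177]]
b0 [[328.24137967 200.02546935]]
benzoic_jar [{'at': [329.8, 197.8], 'confidence': 0.96}]
sample_jar [{'at': [355.8, 98.0], 'confidence': 0.93}]
2939 [ 0.6415 -0.0081  0.0984] [ 0.6412 -0.0068  0.0993] [0.0506 0.0517 0.0067]
2962 [0.6637 0.0978 0.0786] [0.6636 0.0986 0.0794] [0.0459 0.0459 0.0069]
```

View pics/w1.png

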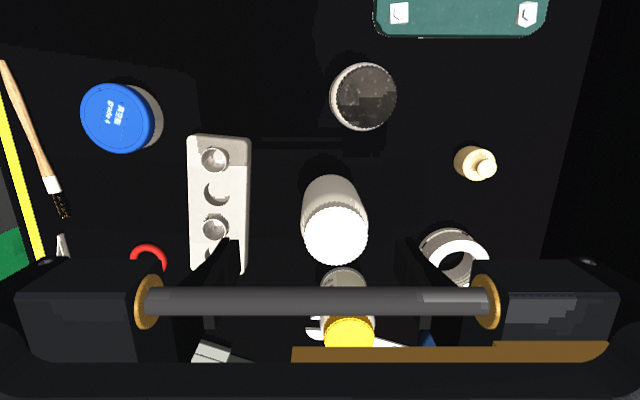

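```bash
python3 - <<'E'
from h import *
c=imaging.read_camera("wrist"); W=cloud(c)
for (u,v),z in [((214,158),.033),((214,228),.033),((148,255),.006),((121,118),.033)]: print(u,v,onplane(c,(u,v),z).round(4))
for g in [(.5235,.0353),(.5168,-.0364)]:
  print(g,proj(c,g+(.033,)))
  P=W.reshape(-1,3); m=(np.hypot(P[:,0]-g[0],P[:,1]-g[1])<.025)&(P[:,2]>.028)&(P[:,2]<.04); t=P[m]; print(len(t),((t.min(0)+t.max(0))/2).round(4),(t.max(0)-t.min(0)).round(4))
m=(abs(W[...,2]-.022)<.004)&(np.hypot(W[...,0]-.52,W[...,1]+.01)<.1); P=W[m][:,:2]
print(cv2.minAreaRect((P*1000).astype(np.float32)))
E
python3 m.py .6405 -.009 .042 90
```

```text
214 158 [0.5285 0.0447 0.033 ]
214 228 [ 0.5221 -0.0275  0.033 ]
148 255 [ 0.4342 -0.0729  0.006 ]
121 118 [0.4464 0.081  0.033 ]
(0.5235, 0.0353) [[209.68518837 167.64418515]]
156 [0.5274 0.0401 0.0309] [0.0247 0.0247 0.0058]
(0.5168, -0.0364) [[209.66567081 235.98191237]]
142 [ 0.5204 -0.0312  0.0312] [0.0249 0.0247 0.0061]
((509.60107421875, -3.9088287353515625), (153.0955352783203, 160.00466918945312), 52.651466369628906)
t 3.1 p [0.6259 0.0156 0.1735] r [ 1.80e+02 -1.00e-01  9.05e+01] F [ 0.7 -0.3 -0.5] w 0.0873 q [-27.  18.  29.  92.  -9.  73.   4.]
[-0.0249, 0.0143, 0.1315] 0.009
```

servo_tool:
  targets:
    - [100,-0.025,0.014,0.02,0.009]
    - [100,-0.025,0.014,0.05,0.009]
    - [100,-0.025,0.014,0.09,0.009]
    - [100,-0.025,0.014,0.12,0.009]
    - [100,-0.025,0.014,0.13,0.009]

```text
time_s: 3.72
tool_pos: [0.6388, -0.0099, 0.0415]
tool_rot: [-179.8, -0.0, 89.9]
force: [-0.5, -0.3, 0.3]
grip_width: 0.0871
```

servo_tool:
  targets:
    - [60,0,0,0,0]
    - [60,0,0,0,0]
  grip_force: 15

```text
time_s: 3.98
tool_pos: [0.6415, -0.0113, 0.0447]
tool_rot: [179.8, -0.0, 89.9]
force: [-0.2, 0.9, -0.1]
grip_width: 0.0741
```

servo_tool:
  targets:
    - [50,0,0,0,0]
    - [50,0,0,0,0]
    - [50,0,0,0,0]
    - [50,0,0,0,0]
  grip_force: 20

```text
time_s: 4.47
tool_pos: [0.6409, -0.0116, 0.044]
tool_rot: [179.9, -0.0, 89.8]
force: [-0.1, 0.1, 6.3]
grip_width: 0.0581
```

```bash
python3 m.py .4343 -.3352 .2 90 .4343 -.3352 .2 58
```

```text
t 4.47 p [ 0.6409 -0.0116  0.044 ] r [179.9  -0.   89.8] F [-0.1  0.1  6.3] w 0.0581 q [-23.  27.  28.  96. -14.  60.   9.]
[-0.3241, -0.2054, -0.1565] -0.003
[-0.3241, -0.2054, -0.1565] 0.555
```

servo_tool:
  targets:
    - [50,0,0,-0.015,0]
    - [50,0,0,-0.04,0]
    - [50,0,0,-0.075,0]
    - [50,0,0,-0.11,0]
    - [50,-0.02,-0.012,-0.13,0.03]

```text
time_s: 5.1
tool_pos: [0.6291, -0.0294, 0.1749]
tool_rot: [179.9, -0.1, 88.3]
force: [-0.3, 0.7, -3.0]
grip_width: 0.0581
```

```bash
python3 m.py .4343 -.3352 .175 58
```

```text
t 5.1 p [ 0.6291 -0.0294  0.1749] r [ 1.799e+02 -1.000e-01  8.830e+01] F [-0.3  0.7 -3. ] w 0.0581 q [-24.  19.  31.  91. -10.  73.   6.]
[-0.3115, -0.1856, -0.0009] 0.528
```

servo_tool:
  targets:
    - [50,-0.025,-0.015,0,0.05]
    - [50,-0.055,-0.033,0,0.1]
    - [50,-0.09,-0.054,0,0.16]
    - [50,-0.125,-0.075,0,0.22]
    - [50,-0.16,-0.095,0,0.28]

```text
time_s: 5.72
tool_pos: [0.5258, -0.1906, 0.1723]
tool_rot: [-179.9, 0.0, 71.8]
force: [0.4, 0.1, -1.2]
grip_width: 0.058
```

```bash
python3 m.py .4343 -.3352 .175 58
```

```text
t 5.72 p [ 0.5258 -0.1906  0.1723] r [-179.9    0.    71.8] F [ 0.4  0.1 -1.2] w 0.058 q [-17.  10.  39. 101.  -7.  71.   5.]
[-0.1659, -0.0418, -0.0027] 0.241
```

servo_tool:
  targets:
    - [50,-0.03,-0.008,0,0.05]
    - [50,-0.06,-0.016,0,0.1]
    - [50,-0.095,-0.024,0,0.15]
    - [50,-0.125,-0.03,0,0.2]
    - [50,-0.145,-0.034,0,0.22]

```text
time_s: 6.35
tool_pos: [0.45, -0.3177, 0.173]
tool_rot: [180.0, 0.0, 59.3]
force: [-0.3, 0.4, -2.3]
grip_width: 0.0582
```

servo_tool:
  targets:
    - [50,0,0,0,0]
    - [50,0,0,0,0]

```text
time_s: 6.6
tool_pos: [0.452, -0.3145, 0.1727]
tool_rot: [-180.0, -0.1, 59.6]
force: [0.5, 0.8, -2.7]
grip_width: 0.0582
```

```bash
python3 m.py .4343 -.3352 .175 58; python3 - <<'E'
from h import *
c=imaging.read_camera("wrist"); cv2.imwrite("pics/w2.png",c["frame"])
for p in [(.4343,-.3352,.004),(.4356,-.245,.004),(.4978,-.2597,.041)]: print(proj(c,p))
E
```

```text
t 6.6 p [ 0.452  -0.3145  0.1727] r [-1.80e+02 -1.00e-01  5.96e+01] F [ 0.5  0.8 -2.7] w 0.0582 q [ -9.  10.  45. 103.  -7.  71.   8.]
[-0.0268, -0.0047, -0.0023] 0.028
[[311.75958586 205.15850835]]
[[267.63615356 132.18453008]]
[[329.16554308 114.90350115]]
```

View pics/w2.png

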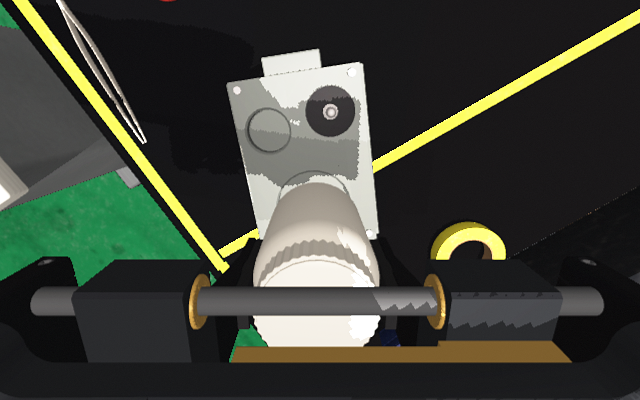

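servo_tool:
  targets:
    - [50,-0.013,-0.002,0,0.02]
    - [50,-0.026,-0.0045,0.01,0.028]
    - [50,-0.026,-0.0045,0.035,0.028]
    - [50,-0.026,-0.0045,0.06,0.028]
    - [50,-0.026,-0.0045,0.085,0.028]

```text
time_s: 7.28
tool_pos: [0.4328, -0.3366, 0.0866]
tool_rot: [-180.0, 0.0, 57.8]
force: [0.6, -0.4, -2.7]
grip_width: 0.0578
```

servo_tool:
  targets:
    - [50,0,0,0.01,0]
    - [50,0,0,0.015,0]
    - [50,0,0,0.015,0]

```text
time_s: 7.65
tool_pos: [0.434, -0.3363, 0.0732]
tool_rot: [180.0, 0.0, 57.8]
force: [0.3, -0.0, -3.1]
grip_width: 0.0581
```

```bash
python3 m.py .4343 -.3345 .0485 58; python3 - <<'E'
from h import *
c=imaging.read_camera("side"); cv2.imwrite("pics/s2.png",cv2.resize(c["frame"][200:400,200:460],None,fx=3,fy=3))
E
```

```text
t 7.65 p [ 0.434  -0.3363  0.0732] r [180.    0.   57.8] F [ 0.3 -0.  -3.1] w 0.0581 q [ -4.  17.  45. 109. -14.  60.  14.]
[0.0017, -0.0007, 0.0247] -0.003
```

View pics/s2.png

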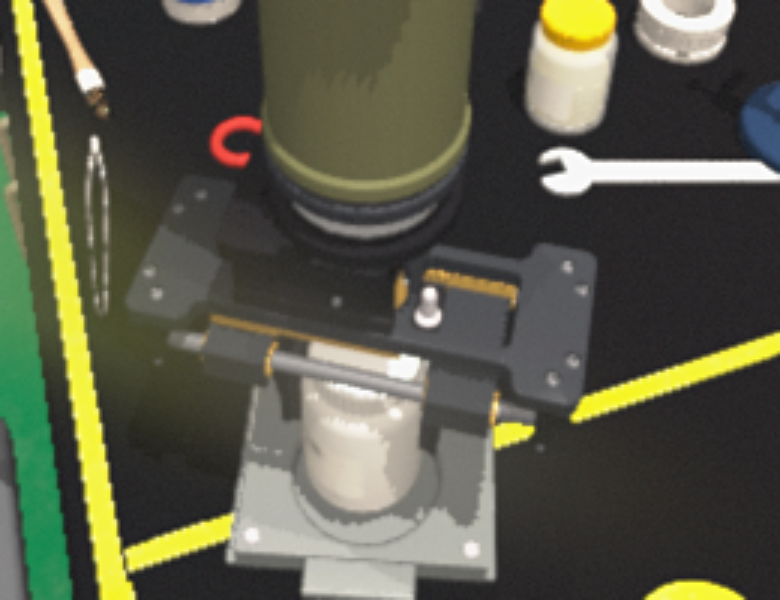

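servo_tool:
  targets:
    - [50,0.001,0,0.006,0]
    - [50,0.001,0,0.012,0]
    - [50,0.001,0,0.017,0]
    - [50,0.001,0,0.021,0]
    - [50,0.001,0,0.0235,0]

```text
time_s: 8.32
tool_pos: [0.4343, -0.3351, 0.0491]
tool_rot: [-180.0, 0.0, 57.9]
force: [0.3, 0.8, -3.1]
grip_width: 0.0584
```

servo_tool:
  targets:
    - [50,0,0,0.001,0]
    - [50,0,0,0.001,0]

```text
time_s: 8.57
tool_pos: [0.4345, -0.3352, 0.0484]
tool_rot: [180.0, -0.0, 57.9]
force: [0.4, 0.3, -2.1]
grip_width: 0.0574
```

servo_tool:
  targets:
    - [50,0,0,0.0008,0]
    - [50,0,0,0.0012,0]

```text
time_s: 8.82
tool_pos: [0.4346, -0.3353, 0.048]
tool_rot: [180.0, -0.0, 57.9]
force: [-1.7, 1.9, 6.3]
grip_width: 0.0583
```

servo_tool:
  targets:
    - [75,0,0,-0.0005,0]
    - [85,0,0,-0.0005,0]
    - [90,0,0,-0.0005,0]
    - [90,0,0,-0.0005,0]

```text
time_s: 9.32
tool_pos: [0.4345, -0.3352, 0.0477]
tool_rot: [180.0, -0.0, 57.9]
force: [0.3, 0.5, -0.7]
grip_width: 0.0775
```

servo_tool:
  targets:
    - [95,0,0,-0.02,0]
    - [95,0,0,-0.06,0]
    - [95,0,0,-0.11,0]
    - [95,0,0,-0.15,0]
    - [95,0,0,-0.15,0]

```text
time_s: 9.95
tool_pos: [0.4363, -0.337, 0.2025]
tool_rot: [179.5, -0.1, 57.8]
force: [1.0, -0.6, -1.4]
grip_width: 0.0826
```

```bash
python3 m.py .524 .038 .2 90; python3 - <<'E'
from h import *
c=imaging.read_camera("side"); cv2.imwrite("pics/s3.png",cv2.resize(c["frame"][200:400,200:460],None,fx=3,fy=3))
E
```

```text
t 9.95 p [ 0.4363 -0.337   0.2025] r [ 1.795e+02 -1.000e-01  5.780e+01] F [ 1.  -0.6 -1.4] w 0.0826 q [ -8.   8.  47. 101.  -6.  73.   9.]
[0.3642, -0.1254, 0.0021] -0.561
```

View pics/s3.png

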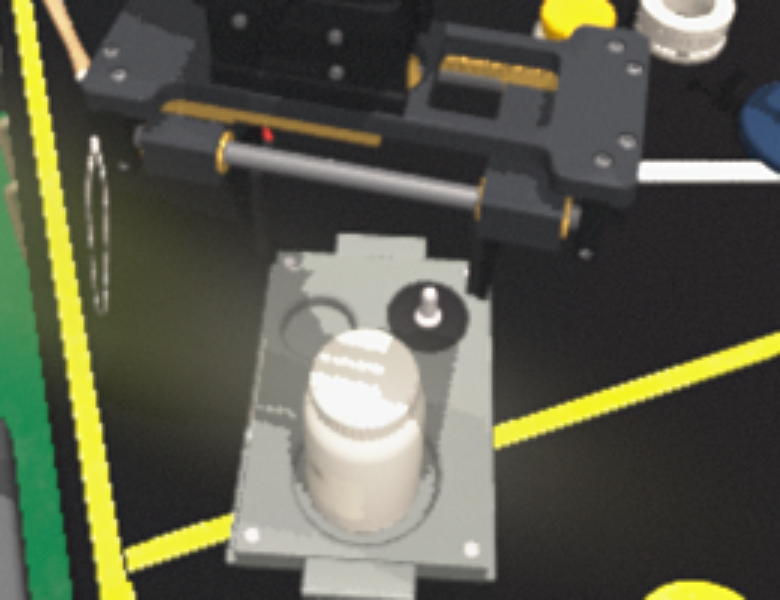

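```bash
python3 m.py .518 -.05 .15 84.7
```

```text
t 10.0 p [ 0.4353 -0.336   0.2003] r [ 1.797e+02 -1.000e-01  5.780e+01] F [-0.2 -0.5 -0.3] w 0.0828 q [ -8.   8.  47. 101.  -6.  73.   9.]
[0.2861, -0.0824, 0.0503] -0.469
```

servo_tool:
  targets:
    - [70,0.05,-0.014,0,-0.08]
    - [60,0.1,-0.029,0,-0.16]
    - [52,0.15,-0.043,0,-0.25]
    - [52,0.2,-0.058,0.01,-0.33]
    - [52,0.25,-0.072,0.02,-0.41]

```text
time_s: 10.62
tool_pos: [0.506, -0.0834, 0.1769]
tool_rot: [-179.9, -0.0, 81.5]
force: [0.8, -0.4, -1.5]
grip_width: 0.0467
```

servo_tool:
  targets:
    - [52,0.036,-0.01,0.015,-0.058]
    - [52,0.036,-0.01,0.03,-0.058]
    - [52,0.036,-0.01,0.03,-0.058]

```text
time_s: 11.0
tool_pos: [0.5005, -0.0491, 0.1461]
tool_rot: [-179.8, 0.1, 84.6]
force: [-0.1, 0.2, -1.0]
grip_width: 0.0454
```

```bash
python3 m.py .5185 -.0335 .15 84.7; python3 - <<'E'
from h import *
c=imaging.read_camera("wrist"); cv2.imwrite("pics/w3.png",c["frame"]); W=cloud(c).reshape(-1,3)
for g in [(.524,.038),(.5185,-.034)]:
  m=(np.hypot(W[:,0]-g[0],W[:,1]-g[1])<.025)&(W[:,2]>.028)&(W[:,2]<.04); t=W[m]; print(len(t),((t.min(0)+t.max(0))/2).round(4),(t.max(0)-t.min(0)).round(4))
  print(proj(c,g+(.033,)))
E
```

```text
t 11.0 p [ 0.5005 -0.0491  0.1461] r [-1.798e+02  1.000e-01  8.460e+01] F [-0.1  0.2 -1. ] w 0.0454 q [-28.   3.  31. 110.  -2.  67.  -1.]
[0.0172, 0.0165, -0.0039] -0.002
174 [0.5269 0.0399 0.031 ] [0.0246 0.0247 0.0057]
[[334.73153271  91.97069176]]
156 [ 0.5202 -0.0315  0.0311] [0.0241 0.0246 0.0059]
[[334.79904508 178.0767317 ]]
```

View pics/w3.png

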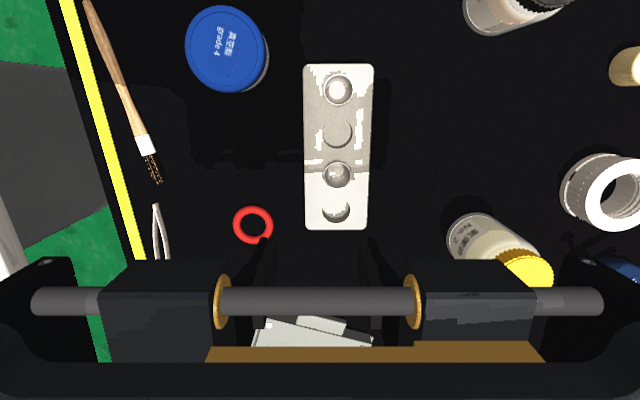

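```bash
python3 m.py .5193 -.033 .0245 84.7
```

```text
t 11.05 p [ 0.5013 -0.0496  0.1471] r [-1.799e+02  1.000e-01  8.450e+01] F [-0.6  0.5  0.7] w 0.0454 q [-27.   3.  31. 110.  -2.  67.  -1.]
[0.0184, 0.0165, 0.1226] -0.003
```

servo_tool:
  targets:
    - [52,0.0184,0.0165,0.02,0]
    - [52,0.0184,0.0165,0.05,0]
    - [52,0.0184,0.0165,0.08,0]
    - [52,0.0184,0.0165,0.1,0]
    - [52,0.0184,0.0165,0.1,0]

```text
time_s: 11.68
tool_pos: [0.5192, -0.033, 0.047]
tool_rot: [-179.9, 0.1, 84.5]
force: [-0.5, -1.0, 0.6]
grip_width: 0.0452
```

```bash
python3 m.py .5193 -.033 .0245 84.7; python3 - <<'E'
from h import *
c=imaging.read_camera("side"); cv2.imwrite("pics/s4.png",cv2.resize(c["frame"][140:280,230:400],None,fx=4,fy=4))
E
```

```text
t 11.68 p [ 0.5192 -0.033   0.047 ] r [-1.799e+02  1.000e-01  8.450e+01] F [-0.5 -1.   0.6] w 0.0452 q [-27.  13.  30. 113.  -8.  56.   2.]
[0.0, 0.0001, 0.0225] -0.003
```

View pics/s4.png

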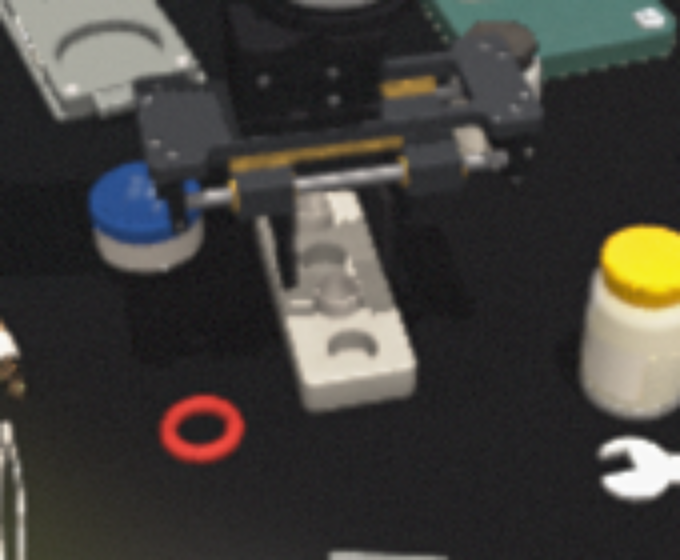

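servo_tool:
  targets:
    - [52,0,0,0.01,0]
    - [52,0,0,0.018,0]
    - [52,0,0,0.0215,0]
    - [52,0,0,0.0215,0]

```text
time_s: 12.22
tool_pos: [0.5199, -0.0312, 0.026]
tool_rot: [-180.0, 0.0, 84.7]
force: [-0.1, 0.2, -0.0]
grip_width: 0.0451
```

servo_tool:
  targets:
    - [40,0,0,0,0]
    - [30,0,0,0,0]
    - [22,0,0,0,0]
    - [22,0,0,0,0]
    - [22,0,0,0,0]
  grip_force: 8

```text
time_s: 12.85
tool_pos: [0.5202, -0.0312, 0.0263]
tool_rot: [180.0, -0.0, 84.7]
force: [0.1, 0.0, 0.5]
grip_width: 0.0233
```

servo_tool:
  targets:
    - [22,0,0,-0.01,0]
    - [22,0,0,-0.025,0]
    - [22,0,0,-0.045,0]
    - [22,0,0,-0.065,0]
    - [22,0,0,-0.08,0]

```text
time_s: 13.48
tool_pos: [0.5208, -0.0313, 0.1082]
tool_rot: [179.9, -0.0, 84.7]
force: [-0.3, -0.3, -0.0]
grip_width: 0.0227
```

```bash
python3 m.py .4356 -.245 .12 68; python3 - <<'E'
from h import *
c=imaging.read_camera("side"); cv2.imwrite("pics/s5.png",cv2.resize(c["frame"][140:280,230:400],None,fx=4,fy=4))
E
```

```text
t 13.47 p [ 0.5208 -0.0313  0.1082] r [179.9  -0.   84.7] F [-0.3 -0.3 -0. ] w 0.0227 q [-28.   8.  31. 110.  -5.  62.  -0.]
[-0.2207, -0.0649, -0.0121] 0.291
```

View pics/s5.png

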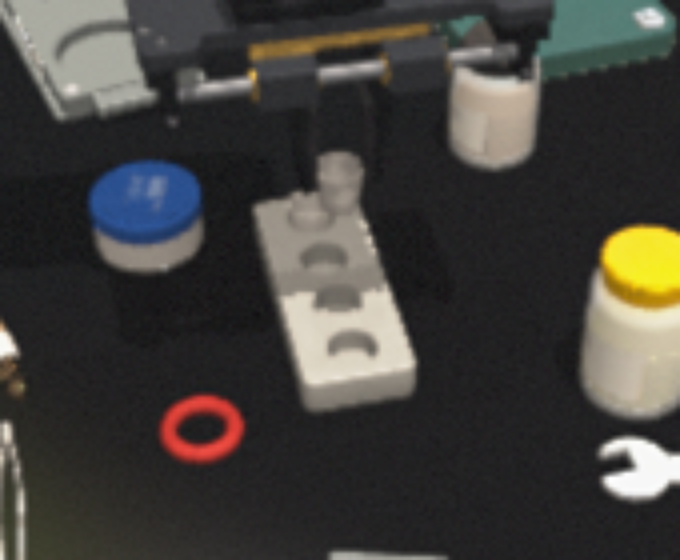

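servo_tool:
  targets:
    - [22,-0.03,-0.009,-0.01,0.05]
    - [22,-0.07,-0.021,-0.012,0.1]
    - [22,-0.11,-0.032,-0.012,0.15]
    - [22,-0.15,-0.044,-0.012,0.2]
    - [22,-0.19,-0.056,-0.012,0.25]

```text
time_s: 14.15
tool_pos: [0.445, -0.2174, 0.1182]
tool_rot: [-180.0, -0.0, 70.1]
force: [0.3, -0.0, 0.2]
grip_width: 0.0229
```

servo_tool:
  targets:
    - [22,-0.015,-0.005,0,0.04]
    - [22,-0.025,-0.008,0,0.04]
    - [22,-0.025,-0.008,0,0.04]

```text
time_s: 14.52
tool_pos: [0.4306, -0.2357, 0.1181]
tool_rot: [-180.0, -0.0, 68.1]
force: [-0.3, 0.1, 0.2]
grip_width: 0.023
```

```bash
python3 m.py .4356 -.245 .0233 68; python3 - <<'E'
from h import *
c=imaging.read_camera("side"); cv2.imwrite("pics/s6.png",cv2.resize(c["frame"][200:400,200:460],None,fx=3,fy=3))
c=imaging.read_camera("wrist"); cv2.imwrite("pics/w6.png",c["frame"])
E
```

```text
t 14.53 p [ 0.4306 -0.2357  0.1181] r [-180.    -0.    68.1] F [-0.3  0.1  0.2] w 0.023 q [-15.   4.  42. 114.  -3.  63.   7.]
[-0.0068, 0.0082, 0.0948] 0.001
```

View pics/s6.png

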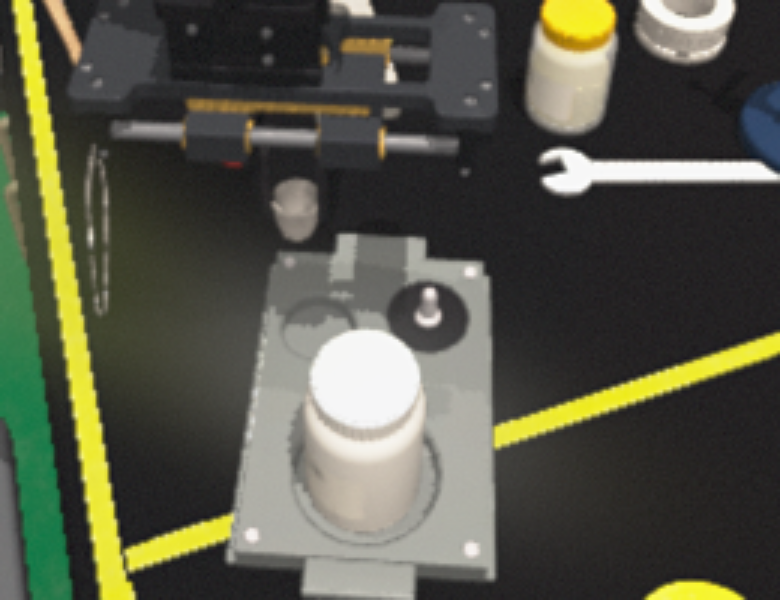

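View pics/w6.png

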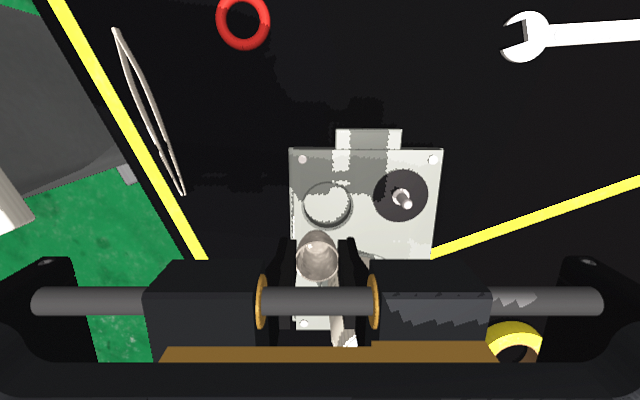

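```bash
python3 - <<'E'
from h import *
c=imaging.read_camera("wrist")
print("well",onplane(c,(327,204.5),.016),"disc",onplane(c,(400,195.5),.016),"tip",onplane(c,(405,203),.041),"ring",onplane(c,(243,21),.006))
print(proj(c,(.4356,-.245,.016)),proj(c,(.4978,-.2597,.016)))
E
python3 m.py .4356 -.2435 .0233 68
```

```text
well [ 0.43900098 -0.24207959  0.016     ] disc [ 0.50057003 -0.25790652  0.016     ] tip [ 0.49888304 -0.25568536  0.041     ] ring [ 0.43213833 -0.08358321  0.006     ]
[[324.5920129  208.80173359]] [[397.55705012 198.47306766]]
t 14.68 p [ 0.4315 -0.2348  0.1181] r [-180.    -0.    68.2] F [-0.4  0.1 -0.1] w 0.023 q [-15.   4.  42. 114.  -3.  63.   7.]
[-0.0065, 0.0071, 0.0948] 0.003
```

servo_tool:
  targets:
    - [22,-0.0065,0.008,0.015,0]
    - [22,-0.0065,0.008,0.035,0]
    - [22,-0.0065,0.008,0.055,0]
    - [22,-0.0065,0.008,0.07,0]
    - [22,-0.0065,0.008,0.07,0]

```text
time_s: 15.3
tool_pos: [0.4352, -0.2443, 0.0472]
tool_rot: [-179.9, 0.0, 68.1]
force: [0.1, 1.1, 0.0]
grip_width: 0.0229
```

```bash
python3 m.py .437 -.2435 .0233 68; python3 - <<'E'
from h import *
c=imaging.read_camera("side"); cv2.imwrite("pics/s7.png",cv2.resize(c["frame"][200:400,200:460],None,fx=3,fy=3))
E
```

```text
t 15.3 p [ 0.4352 -0.2443  0.0472] r [-179.9    0.    68.1] F [0.1 1.1 0. ] w 0.0229 q [-12.  12.  42. 117.  -9.  55.  13.]
[0.0014, 0.0015, 0.0239] 0.002
```

View pics/s7.png

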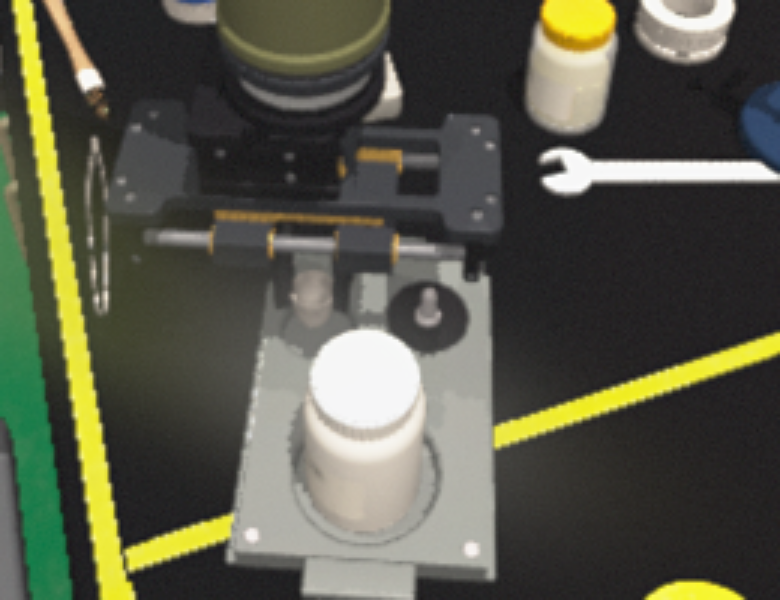

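servo_tool:
  targets:
    - [22,0.0014,0.001,0.007,0]
    - [22,0.0014,0.001,0.014,0]
    - [22,0.0014,0.001,0.019,0]
    - [22,0.0014,0.001,0.022,0]
    - [22,0.0014,0.001,0.0225,0]

```text
time_s: 15.98
tool_pos: [0.4371, -0.2442, 0.0255]
tool_rot: [-180.0, 0.0, 68.0]
force: [-0.2, 0.1, -0.2]
grip_width: 0.0233
```

servo_tool:
  targets:
    - [22,0,0,0.001,0]
    - [22,0,0,0.001,0]

```text
time_s: 16.23
tool_pos: [0.4373, -0.2442, 0.0248]
tool_rot: [180.0, -0.0, 68.1]
force: [0.5, 0.6, -0.6]
grip_width: 0.0232
```

servo_tool:
  targets:
    - [22,0,0,0.001,0]
    - [22,0,0,0.0012,0]

```text
time_s: 16.48
tool_pos: [0.4373, -0.2442, 0.0235]
tool_rot: [180.0, -0.0, 68.1]
force: [-0.0, -0.3, 1.2]
grip_width: 0.0231
```

servo_tool:
  targets:
    - [22,0,0,0.0008,0]
    - [22,0,0,0.0008,0]

```text
time_s: 16.73
tool_pos: [0.4373, -0.2443, 0.0234]
tool_rot: [180.0, -0.0, 68.0]
force: [-0.4, 0.6, 6.7]
grip_width: 0.0231
```

Contact at the expected height. Release and rise.

servo_tool:
  targets:
    - [30,0,0,-0.0008,0]
    - [40,0,0,-0.0008,0]
    - [45,0,0,-0.0008,0]
    - [45,0,0,-0.0008,0]

```text
time_s: 17.23
tool_pos: [0.4371, -0.2441, 0.0234]
tool_rot: [-180.0, -0.0, 68.1]
force: [0.3, 0.5, 0.1]
grip_width: 0.0383
```

servo_tool:
  targets:
    - [50,0,0,-0.015,0]
    - [50,0,0,-0.04,0]
    - [55,0,0,-0.08,0]
    - [65,0,0,-0.12,0]
    - [75,0,0,-0.12,0]

```text
time_s: 17.85
tool_pos: [0.4396, -0.2455, 0.1475]
tool_rot: [179.6, -0.1, 68.0]
force: [0.1, -0.1, -0.1]
grip_width: 0.0595
```

```bash
python3 m.py .43 -.085 .12 75; python3 - <<'E'
from h import *
c=imaging.read_camera("wrist"); cv2.imwrite("pics/w8.png",c["frame"])
print("ring",pinpoint("wrist","seal_ring")[:1])
f=c["frame"].astype(int); red=((f[...,2]>110)&(f[...,1]<90)&(f[...,0]<90)); W=cloud(c); red&=(np.nan_to_num(W[...,1])>-.15)&(np.nan_to_num(W[...,1])<0)
v,u=np.nonzero(red); print(u.min(),u.max(),v.min(),v.max(),onplane(c,((u.min()+u.max())/2,(v.min()+v.max())/2),.006))
E
```

```text
t 17.85 p [ 0.4396 -0.2455  0.1475] r [ 1.796e+02 -1.000e-01  6.800e+01] F [ 0.1 -0.1 -0.1] w 0.0595 q [-16.   3.  44. 111.  -2.  67.   7.]
[0.1452, -0.0691, 0.0273] -0.121
ring [{'at': [236.6, 20.2], 'confidence': 0.71}]
210 258 0 45 [ 0.43091621 -0.08488407  0.006     ]
```

View pics/w8.png

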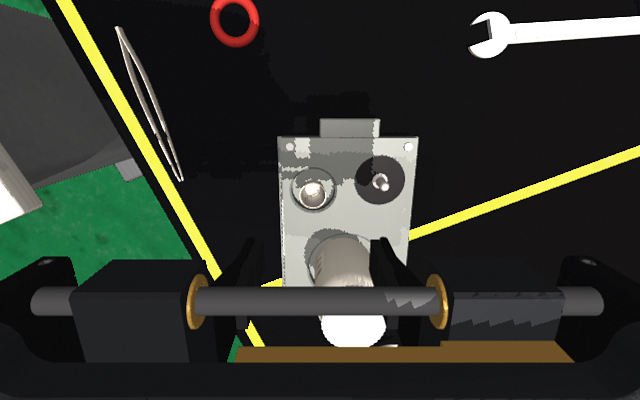

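servo_tool:
  targets:
    - [72,0.04,-0.019,0,-0.03]
    - [72,0.085,-0.04,0.01,-0.06]
    - [72,0.12,-0.06,0.02,-0.1]
    - [72,0.144,-0.069,0.03,-0.121]
    - [72,0.144,-0.069,0.03,-0.121]

```text
time_s: 18.58
tool_pos: [0.4262, -0.0835, 0.1121]
tool_rot: [-179.9, 0.1, 75.2]
force: [0.3, -1.1, 0.0]
grip_width: 0.0627
```

servo_tool:
  targets:
    - [72,0,0,0,0]
    - [72,0,0,0,0]

```text
time_s: 18.82
tool_pos: [0.4274, -0.0863, 0.1138]
tool_rot: [180.0, 0.0, 74.8]
force: [-0.6, 0.1, 0.5]
grip_width: 0.0628
```

```bash
python3 m.py .4305 -.085 .0035 75; python3 - <<'E'
from h import *
c=imaging.read_camera("wrist"); cv2.imwrite("pics/w9.png",c["frame"])
print("ring",proj(c,(.4305,-.085,.006)))
E
```

```text
t 18.82 p [ 0.4274 -0.0863  0.1138] r [180.    0.   74.8] F [-0.6  0.1  0.5] w 0.0628 q [-26.  -5.  33. 121.   3.  63. -10.]
[0.0022, 0.0026, 0.1103] -0.003
ring [[318.7041993  195.86330966]]
```

View pics/w9.png

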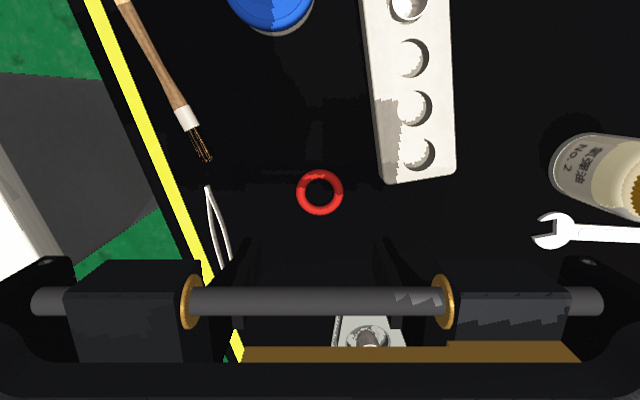

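servo_tool:
  targets:
    - [72,0.004,0.0026,0.02,0]
    - [72,0.004,0.0026,0.045,0]
    - [72,0.004,0.0026,0.07,0]
    - [72,0.004,0.0026,0.09,0]
    - [72,0.004,0.0026,0.1,0]

```text
time_s: 19.5
tool_pos: [0.4302, -0.0824, 0.0127]
tool_rot: [-179.9, 0.0, 74.9]
force: [-0.0, 0.6, 0.9]
grip_width: 0.0629
```

servo_tool:
  targets:
    - [72,0,0,0.004,0]
    - [72,0,0,0.006,0]

```text
time_s: 19.75
tool_pos: [0.4311, -0.0818, 0.0079]
tool_rot: [179.9, -0.0, 75.0]
force: [-1.1, -0.2, 0.0]
grip_width: 0.0626
```

```bash
python3 m.py .431 -.083 .003 75
```

```text
t 19.75 p [ 0.4311 -0.0818  0.0079] r [179.9  -0.   75. ] F [-1.1 -0.2  0. ] w 0.0626 q [-25.   7.  34. 126.  -5.  49.  -3.]
[-0.0012, 0.0002, 0.0049] -0.0
```

servo_tool:
  targets:
    - [72,0,0,0.003,0]
    - [72,0,0,0.0045,0]
    - [60,0,0,0.0045,0]
    - [50,0,0,0.0045,0]
    - [42,0,0,0.0045,0]

```text
time_s: 20.38
tool_pos: [0.4307, -0.0816, 0.0031]
tool_rot: [180.0, -0.0, 75.0]
force: [-0.5, -0.0, 0.1]
grip_width: 0.0418
```

servo_tool:
  targets:
    - [42,0,0,0,0]
    - [42,0,0,0,0]
    - [42,0,0,0,0]

```text
time_s: 20.75
tool_pos: [0.4307, -0.0816, 0.0031]
tool_rot: [180.0, -0.0, 75.0]
force: [0.2, 0.2, 0.5]
grip_width: 0.0404
```

servo_tool:
  targets:
    - [42,0,0,-0.015,0]
    - [42,0,0,-0.04,0]
    - [42,0,0,-0.07,0]
    - [42,0,0,-0.1,0]
    - [42,0,0,-0.1,0]

```text
time_s: 21.38
tool_pos: [0.4327, -0.0818, 0.106]
tool_rot: [179.7, -0.1, 75.0]
force: [0.4, -0.5, -0.8]
grip_width: 0.0407
```

```bash
python3 m.py .499 -.2585 .1 68;
```

```text
t 21.38 p [ 0.4327 -0.0818  0.106 ] r [ 1.797e+02 -1.000e-01  7.500e+01] F [ 0.4 -0.5 -0.8] w 0.0407 q [-27.  -4.  34. 121.   2.  62.  -9.]
[-0.1535, 0.1098, 0.0062] 0.122
```

servo_tool:
  targets:
    - [42,-0.025,0.018,0,0.025]
    - [42,-0.06,0.043,0,0.05]
    - [42,-0.095,0.068,0,0.075]
    - [42,-0.13,0.093,0,0.1]
    - [42,-0.15,0.108,0,0.12]

```text
time_s: 22.0
tool_pos: [0.4956, -0.2568, 0.1025]
tool_rot: [-180.0, 0.1, 68.0]
force: [0.2, 0.4, -1.3]
grip_width: 0.0407
```

servo_tool:
  targets:
    - [42,0,0,0,0]
    - [42,0,0,0,0]

```text
time_s: 22.25
tool_pos: [0.4954, -0.2533, 0.1023]
tool_rot: [-179.9, -0.0, 68.2]
force: [0.1, 0.7, 0.2]
grip_width: 0.0403
```

```bash
python3 m.py .499 -.2585 .055 68; python3 - <<'E'
from h import *
c=imaging.read_camera("side"); cv2.imwrite("pics/s10.png",cv2.resize(c["frame"][200:400,200:460],None,fx=3,fy=3))
c=imaging.read_camera("wrist"); cv2.imwrite("pics/w10.png",c["frame"])
print(proj(c,[(.499,-.2585,.041),(.499,-.2585,.016)]))
E
```

```text
t 22.25 p [ 0.4954 -0.2533  0.1023] r [-179.9   -0.    68.2] F [0.1 0.7 0.2] w 0.0403 q [-13.  15.  43. 106. -12.  63.  12.]
[-0.0035, 0.0054, 0.0473] 0.003
[[322.78181837 221.75664568]
 [322.27256689 210.56826884]]
```

View pics/s10.png

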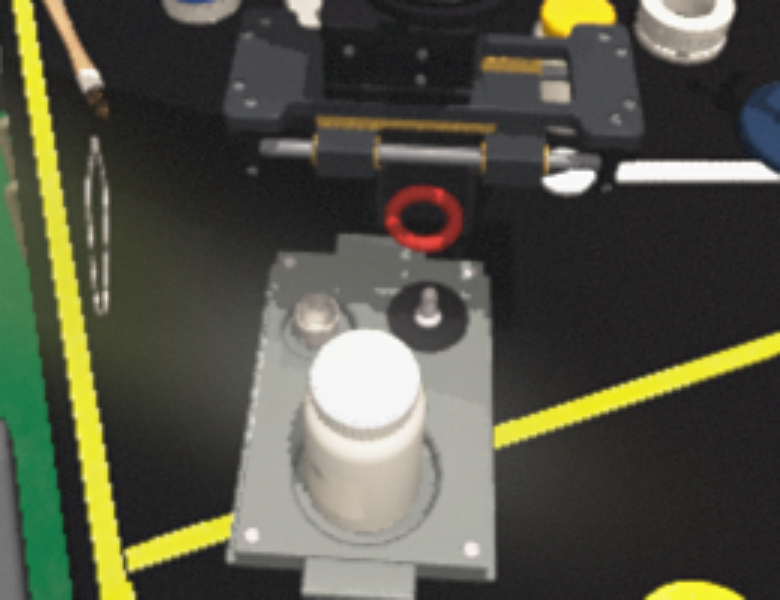

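View pics/w10.png

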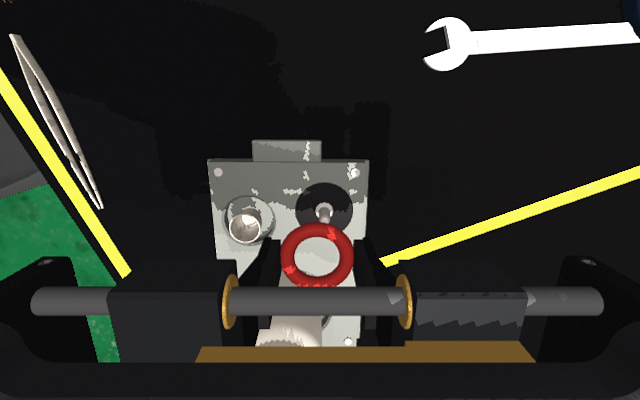

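```bash
python3 - <<'E'
from h import *
c=imaging.read_camera("wrist"); f=c["frame"].astype(int); W=cloud(c)
red=((f[...,2]>90)&(f[...,1]<70)&(f[...,0]<70)); v,u=np.nonzero(red); k=(u>270)&(u<365)&(v>210)&(v<300)
print(u[k].min(),u[k].max(),v[k].min(),v[k].max()); 
P=W[red]; P=P[P[:,2]>.08]; print("ring cloud",((P.min(0)+P.max(0))/2).round(4),(P.max(0)-P.min(0)).round(4))
print(onplane(c,(317,255),.104), "disc",onplane(c,(324,206.5),.016),"pin tip",onplane(c,(324.5,213),.041),"tcp",monitor.get_obs()["tool_pos"])
E
```

```text
281 352 223 286
ring cloud [ 0.5042 -0.2425  0.1474] [0.0565 0.0612 0.0908]
[ 0.4970394  -0.25221019  0.104     ] disc [ 0.50184479 -0.25571925  0.016     ] pin tip [ 0.50295865 -0.2524627   0.041     ] tcp [ 0.4959122  -0.25300891  0.10285546]
```

```bash
python3 m.py .5005 -.2565 .055 68
```

```text
t 22.4 p [ 0.4959 -0.253   0.1029] r [-1.80e+02 -1.00e-01  6.82e+01] F [-0.3  1.   0.3] w 0.0407 q [-13.  15.  43. 106. -12.  63.  12.]
[-0.0016, 0.0056, 0.0479] 0.004
```

servo_tool:
  targets:
    - [42,-0.0016,0.0056,0.012,0.004]
    - [42,-0.0016,0.0056,0.03,0.004]
    - [42,-0.0016,0.0056,0.045,0.004]
    - [42,-0.0016,0.0056,0.0475,0.004]
    - [42,-0.0016,0.0056,0.0475,0.004]

```text
time_s: 23.02
tool_pos: [0.5004, -0.2582, 0.0552]
tool_rot: [-180.0, 0.0, 67.9]
force: [-0.2, 0.6, 0.1]
grip_width: 0.0407
```

```bash
python3 m.py .5005 -.2565 .0195 68; python3 - <<'E'
from h import *
for n,s in [("side",np.s_[230:340,280:410]),("scene",np.s_[230:340,310:440])]:
  c=imaging.read_camera(n); cv2.imwrite(f"pics/{n}11.png",cv2.resize(c["frame"][s],None,fx=5,fy=5))
E
```

```text
t 23.02 p [ 0.5004 -0.2582  0.0552] r [-180.     0.    67.9] F [-0.2  0.6  0.1] w 0.0407 q [-11.  20.  42. 108. -15.  58.  15.]
[0.0016, -0.0005, 0.0357] -0.002
```

View pics/side11.png

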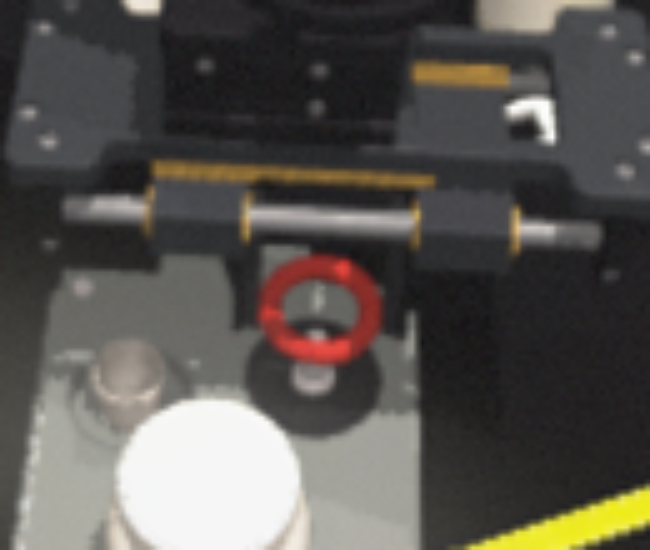

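View pics/scene11.png

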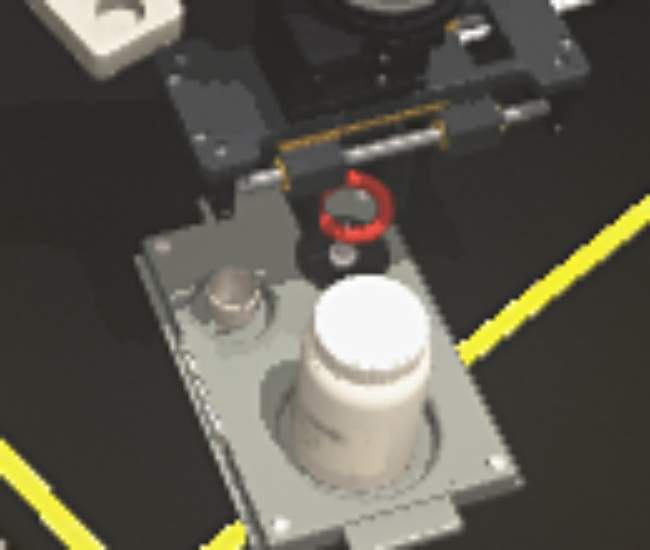

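```bash
python3 - <<'E'
from h import *
for n,r,t,f in [("side",(344,291.6),(344.2,287.5),(342.6,306)),("scene",(381,271.4),(382.4,269.2),(378.4,281))]:
  c=imaging.read_camera(n); print(n,onplane(c,r,.056)[:2],onplane(c,t,.041)[:2],onplane(c,f,.018)[:2], "tcp proj",proj(c,(.5004,-.2582,.056)))
E
```

```text
side [ 0.50059235 -0.26091328] [ 0.50838983 -0.24339005] [ 0.49892364 -0.2632304 ] tcp proj [[343.31298203 290.33815701]]
scene [ 0.49894958 -0.26210626] [ 0.51507711 -0.25241948] [ 0.49522866 -0.26122196] tcp proj [[380.30870658 270.10032511]]
```

servo_tool:
  targets:
    - [42,0,0,0.005,0]
    - [42,0,0,0.011,0]
    - [42,0,0,0.015,0]
    - [42,0,0,0.019,0]
    - [42,0,0,0.019,0]

```text
time_s: 23.85
tool_pos: [0.5003, -0.2579, 0.0361]
tool_rot: [-180.0, 0.0, 67.9]
force: [0.2, 0.0, 0.4]
grip_width: 0.0407
```

```bash
python3 m.py .4995 -.258 .0195 68; python3 - <<'E'
from h import *
for n,s in [("side",np.s_[230:340,280:410]),("scene",np.s_[230:340,310:440])]:
  c=imaging.read_camera(n); cv2.imwrite(f"pics/{n}12.png",cv2.resize(c["frame"][s],None,fx=5,fy=5))
E
```

```text
t 23.85 p [ 0.5003 -0.2579  0.0361] r [-180.     0.    67.9] F [0.2 0.  0.4] w 0.0407 q [-11.  21.  41. 108. -17.  57.  16.]
[-0.0004, -0.0007, 0.0166] -0.002
```

View pics/side12.png

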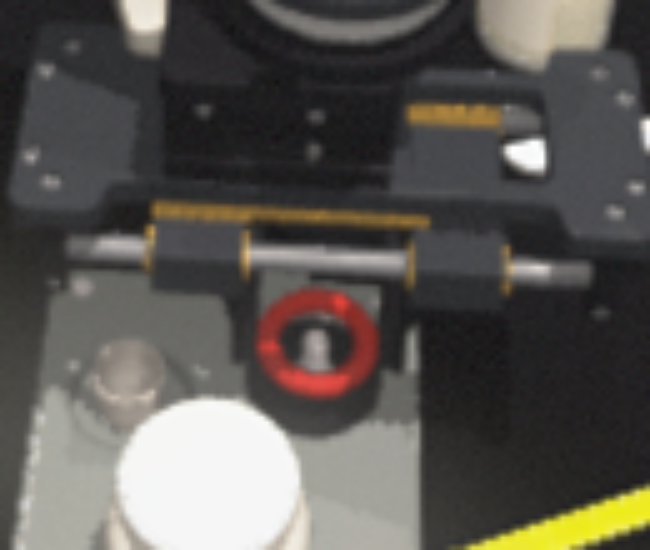

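View pics/scene12.png

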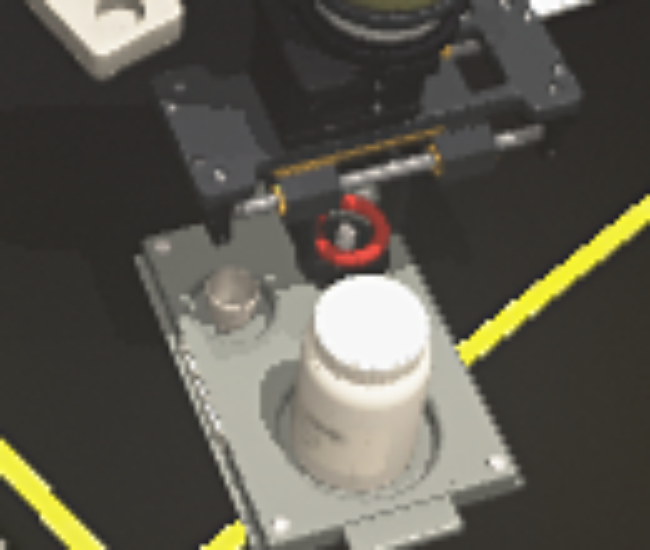

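servo_tool:
  targets:
    - [42,0,0,0.005,0]
    - [42,0,0,0.01,0]
    - [42,0,0,0.0145,0]
    - [42,0,0,0.0155,0]
    - [42,0,0,0.016,0]

```text
time_s: 24.58
tool_pos: [0.5007, -0.2581, 0.0204]
tool_rot: [180.0, -0.0, 67.9]
force: [0.1, 0.1, 0.3]
grip_width: 0.0407
```

servo_tool:
  targets:
    - [42,0,0,0.001,0]
    - [42,0,0,0.001,0]

```text
time_s: 24.82
tool_pos: [0.5007, -0.2581, 0.0195]
tool_rot: [180.0, -0.0, 67.9]
force: [-0.5, 0.3, -0.8]
grip_width: 0.0405
```

servo_tool:
  targets:
    - [42,0,0,0.0005,0]
    - [42,0,0,0.0005,0]

```text
time_s: 25.08
tool_pos: [0.5007, -0.2581, 0.0192]
tool_rot: [180.0, -0.0, 67.9]
force: [-0.5, 0.3, 0.0]
grip_width: 0.0404
```

servo_tool:
  targets:
    - [48,0,0,-0.0003,0]
    - [54,0,0,-0.0003,0]
    - [57,0,0,-0.0003,0]
    - [57,0,0,-0.0003,0]

```text
time_s: 25.58
tool_pos: [0.5006, -0.258, 0.0193]
tool_rot: [-180.0, -0.0, 67.9]
force: [0.4, -0.3, -0.0]
grip_width: 0.0492
```

servo_tool:
  targets:
    - [57,0,0,-0.015,0]
    - [57,0,0,-0.04,0]
    - [70,0,0,-0.08,0]
    - [90,0,0,-0.13,0]
    - [95,0,0,-0.15,0]

```text
time_s: 26.2
tool_pos: [0.502, -0.2593, 0.1736]
tool_rot: [179.7, -0.1, 67.8]
force: [-0.3, 0.6, -0.9]
grip_width: 0.0718
```

```bash
python3 m.py .6625 .0975 .17 -135;  python3 - <<'E'
from h import *
for n,s in [("side",np.s_[230:340,280:410]),("scene",np.s_[230:340,310:440])]:
  c=imaging.read_camera(n); cv2.imwrite(f"pics/{n}13.png",cv2.resize(c["frame"][s],None,fx=5,fy=5))
E
```

```text
t 26.2 p [ 0.502  -0.2593  0.1736] r [ 1.797e+02 -1.000e-01  6.780e+01] F [-0.3  0.6 -0.9] w 0.0718 q [-15.  12.  45. 101.  -9.  71.  10.]
[0.391, 0.014, 0.0041] -2.743
```

View pics/side13.png

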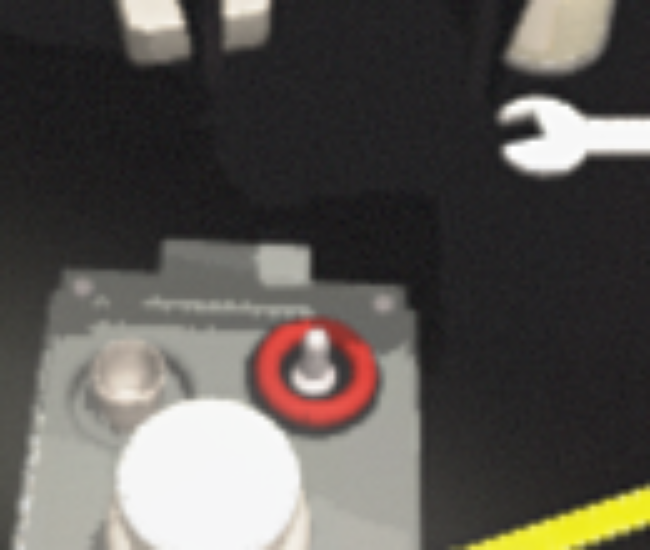

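View pics/scene13.png

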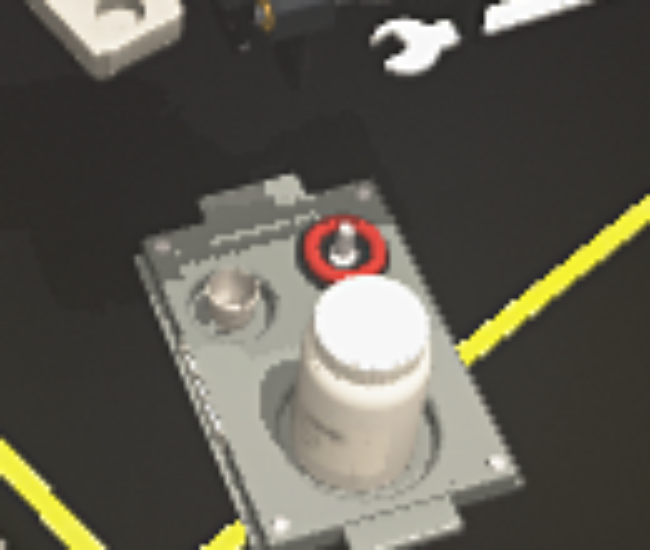

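```bash
python3 m.py .52 -.10 .19 121 .57 .05 .19 172
```

```text
t 26.3 p [ 0.5024 -0.2592  0.173 ] r [ 1.796e+02 -1.000e-01  6.790e+01] F [0.1 0.  0.3] w 0.0787 q [-15.  12.  45. 101.  -9.  71.  10.]
[0.1541, -0.0435, -0.0171] -0.927
[0.3119, -0.0537, -0.017] -1.817
```

servo_tool:
  targets:
    - [95,0.03,-0.009,-0.005,-0.18]
    - [95,0.06,-0.018,-0.01,-0.36]
    - [95,0.09,-0.027,-0.015,-0.54]
    - [95,0.12,-0.036,-0.017,-0.72]
    - [95,0.154,-0.0435,-0.017,-0.9]

```text
time_s: 26.92
tool_pos: [0.5177, -0.0983, 0.1857]
tool_rot: [-180.0, -0.0, 119.7]
force: [-0.6, -0.3, 0.9]
grip_width: 0.0826
```

```bash
python3 m.py .58 .06 .19 172 .6 .07 .18 225
```

```text
t 26.93 p [ 0.5177 -0.0983  0.1857] r [-180.    -0.   119.7] F [-0.6 -0.3  0.9] w 0.0826 q [-24.   5.  34. 105.  -3.  72.  40.]
[0.1065, 0.1326, -0.0043] -0.912
[0.1053, 0.155, 0.0056] -1.837
```

servo_tool:
  targets:
    - [95,0.02,0.026,0,-0.18]
    - [95,0.04,0.052,0,-0.36]
    - [95,0.06,0.078,0,-0.54]
    - [95,0.08,0.104,0,-0.72]
    - [95,0.1,0.13,0,-0.9]

```text
time_s: 27.55
tool_pos: [0.582, 0.0528, 0.1852]
tool_rot: [-180.0, -0.1, 171.3]
force: [0.6, 0.1, 0.1]
grip_width: 0.0829
```

```bash
python3 m.py .63 .08 .16 225
```

```text
t 27.55 p [0.582  0.0528 0.1852] r [-1.800e+02 -1.000e-01  1.713e+02] F [0.6 0.1 0.1] w 0.0829 q [-29.  12.  24.  96.  -5.  73.  78.]
[-0.0434, 0.0342, 0.0251] -0.936
```

servo_tool:
  targets:
    - [95,-0.01,0.007,0.005,-0.18]
    - [95,-0.02,0.014,0.01,-0.36]
    - [95,-0.03,0.021,0.015,-0.54]
    - [95,-0.04,0.028,0.02,-0.72]
    - [95,-0.043,0.034,0.02,-0.9]

```text
time_s: 28.18
tool_pos: [0.6296, 0.0787, 0.1643]
tool_rot: [179.9, -0.2, -137.1]
force: [-0.9, 0.9, -0.3]
grip_width: 0.0829
```

servo_tool:
  targets:
    - [95,0,0,0,0]
    - [95,0,0,0,0]

```text
time_s: 28.42
tool_pos: [0.6297, 0.0784, 0.1658]
tool_rot: [180.0, -0.1, -137.6]
force: [-0.2, 0.1, 0.6]
grip_width: 0.0826
```

```bash
python3 m.py .6625 .0975 .15 225; python3 - <<'E'
from h import *
c=imaging.read_camera("wrist"); cv2.imwrite("pics/w14.png",c["frame"])
print(proj(c,(.6625,.0975,.08)))
c=imaging.read_camera("scene"); cv2.imwrite("pics/sc14.png",cv2.resize(c["frame"][20:240,180:440],None,fx=3,fy=3)[:600])
E
```

```text
t 28.43 p [0.6297 0.0784 0.1658] r [ 1.800e+02 -1.000e-01 -1.376e+02] F [-0.2  0.1  0.6] w 0.0826 q [-23.  19.  17.  90.  -6.  72. 127.]
[-0.0372, -0.008, 0.0157] -0.045
[[307.96360593 246.27173081]]
```

View pics/w14.png

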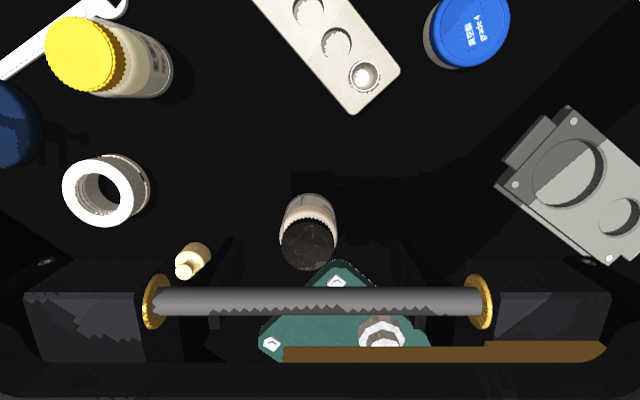

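View pics/sc14.png

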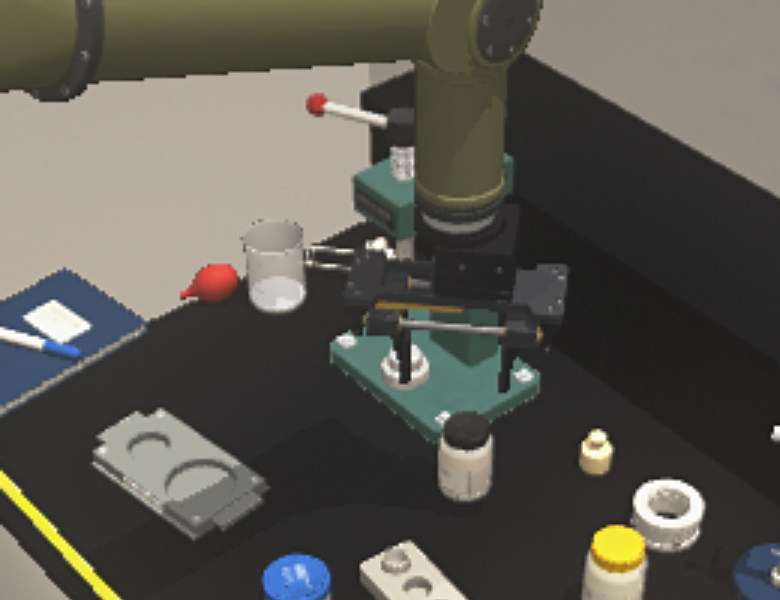

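servo_tool:
  targets:
    - [97,-0.018,-0.004,0.004,-0.04]
    - [97,-0.037,-0.008,0.015,-0.045]
    - [97,-0.037,-0.008,0.045,-0.045]
    - [97,-0.037,-0.008,0.075,-0.045]
    - [97,-0.037,-0.008,0.095,-0.045]

```text
time_s: 29.15
tool_pos: [0.662, 0.0978, 0.0698]
tool_rot: [180.0, -0.1, -134.9]
force: [0.3, -0.1, 0.6]
grip_width: 0.0847
```

```bash
python3 m.py .6625 .0975 .034 225; python3 - <<'E'
from h import *
c=imaging.read_camera("scene"); cv2.imwrite("pics/sc15.png",cv2.resize(c["frame"][60:210,240:440],None,fx=4,fy=4))
E
```

```text
t 29.15 p [0.662  0.0978 0.0698] r [ 1.800e+02 -1.000e-01 -1.349e+02] F [ 0.3 -0.1  0.6] w 0.0847 q [-23.  27.  16.  90.  -8.  64. 130.]
[-0.0002, -0.0006, 0.0358] 0.002
```

View pics/sc15.png

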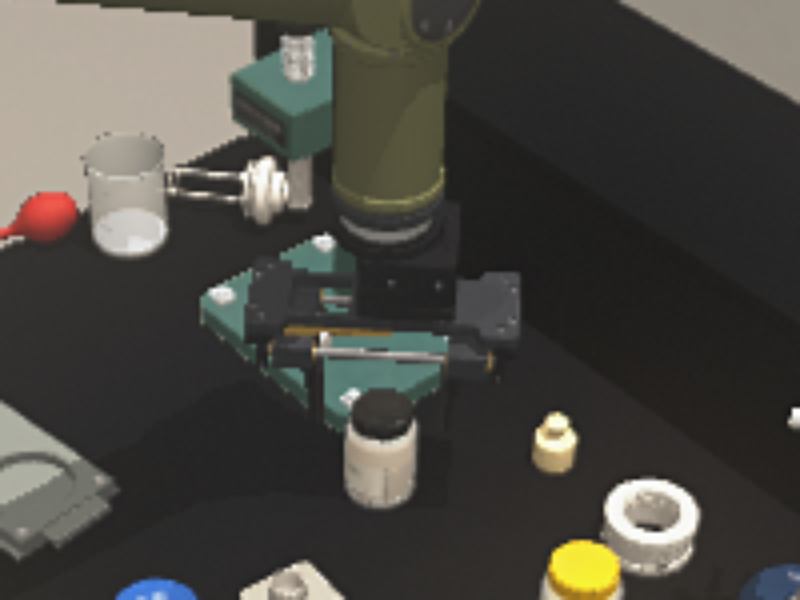

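servo_tool:
  targets:
    - [97,0,0,0.01,0]
    - [97,0,0,0.022,0]
    - [97,0,0,0.032,0]
    - [97,0,0,0.034,0]
    - [97,0,0,0.034,0]

```text
time_s: 29.82
tool_pos: [0.6629, 0.098, 0.0374]
tool_rot: [-180.0, 0.0, -134.8]
force: [0.5, 1.0, 0.1]
grip_width: 0.0845
```

servo_tool:
  targets:
    - [80,0,0,0,0]
    - [65,0,0,0,0]
    - [50,0,0,0,0]
    - [45,0,0,0,0]
    - [45,0,0,0,0]
  grip_force: 18

```text
time_s: 30.45
tool_pos: [0.6628, 0.098, 0.0374]
tool_rot: [-180.0, 0.0, -134.8]
force: [0.7, 0.6, -0.2]
grip_width: 0.0519
```

servo_tool:
  targets:
    - [45,0,0,0,0]
    - [45,0,0,0,0]

```text
time_s: 30.7
tool_pos: [0.6629, 0.098, 0.0374]
tool_rot: [-180.0, 0.0, -134.8]
force: [0.4, 0.7, 0.4]
grip_width: 0.0519
```

servo_tool:
  targets:
    - [45,0,0,-0.012,0]
    - [45,0,0,-0.035,0]
    - [45,0,0,-0.07,0]
    - [45,0,0,-0.105,0]
    - [45,0.01,0.005,-0.125,0]

```text
time_s: 31.32
tool_pos: [0.653, 0.0947, 0.1648]
tool_rot: [-179.9, 0.1, -134.8]
force: [0.5, 0.1, -1.3]
grip_width: 0.052
```

```bash
python3 m.py .56 .13 .165 190 .45 .2565 .16 130
```

```text
t 31.32 p [0.653  0.0947 0.1648] r [-1.799e+02  1.000e-01 -1.348e+02] F [ 0.5  0.1 -1.3] w 0.052 q [-23.  21.  17.  87.  -6.  73. 129.]
[0.0405, 0.0909, -0.0004] 0.614
[0.0283, 0.2581, 0.0043] 1.661
```

servo_tool:
  targets:
    - [45,0.012,0.015,0,0.1]
    - [45,0.024,0.035,0,0.22]
    - [45,0.034,0.06,0,0.36]
    - [45,0.04,0.09,0,0.5]
    - [45,0.038,0.12,0,0.66]

```text
time_s: 31.95
tool_pos: [0.5382, 0.1515, 0.162]
tool_rot: [-180.0, -0.1, -173.0]
force: [0.2, -0.1, -1.4]
grip_width: 0.0518
```

```bash
python3 m.py .45 .2565 .16 130
```

```text
t 31.95 p [0.5382 0.1515 0.162 ] r [-1.80e+02 -1.00e-01 -1.73e+02] F [ 0.2 -0.1 -1.4] w 0.0518 q [-35.  10.  19. 101.  -3.  69.  81.]
[0.0748, 0.115, 0.0021] 0.994
```

servo_tool:
  targets:
    - [45,0.015,0.025,0,0.16]
    - [45,0.03,0.05,0,0.33]
    - [45,0.047,0.075,0,0.5]
    - [45,0.06,0.095,0,0.67]
    - [45,0.068,0.107,0,0.83]

```text
time_s: 32.58
tool_pos: [0.4572, 0.25, 0.162]
tool_rot: [-179.9, -0.1, 139.6]
force: [0.7, -0.4, -2.2]
grip_width: 0.0522
```

servo_tool:
  targets:
    - [45,0,0,0,0.1]
    - [45,0,0,0,0.12]
    - [45,0,0,0,0.12]

```text
time_s: 32.95
tool_pos: [0.4589, 0.2489, 0.1622]
tool_rot: [-180.0, -0.0, 133.0]
force: [0.2, -0.2, -2.9]
grip_width: 0.052
```

```bash
python3 m.py .45 .2565 .16 130; python3 - <<'E'
from h import *
c=imaging.read_camera("wrist"); cv2.imwrite("pics/w16.png",c["frame"])
print(proj(c,[(.45,.2563,.016),(.440,.3356,.016)]))
c=imaging.read_camera("side"); cv2.imwrite("pics/s16.png",cv2.resize(c["frame"][60:210,160:360],None,fx=4,fy=4))
E
```

```text
t 32.95 p [0.4589 0.2489 0.1622] r [-180.   -0.  133.] F [ 0.2 -0.2 -2.9] w 0.052 q [-47.   5.  16. 106.  -2.  69.  13.]
[0.0116, -0.0014, 0.0022] 0.052
[[314.48791211 174.58235444]
 [364.76402675 106.21777754]]
```

View pics/w16.png

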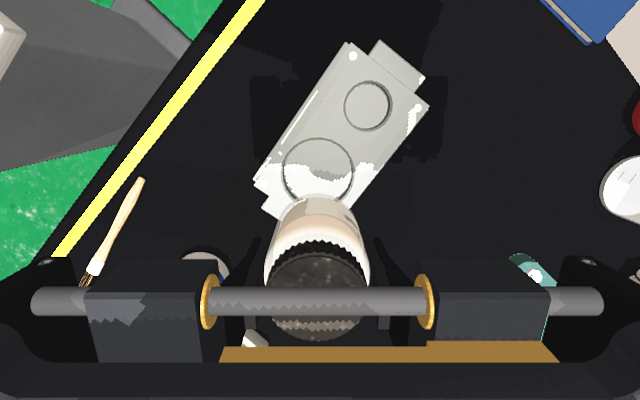

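View pics/s16.png

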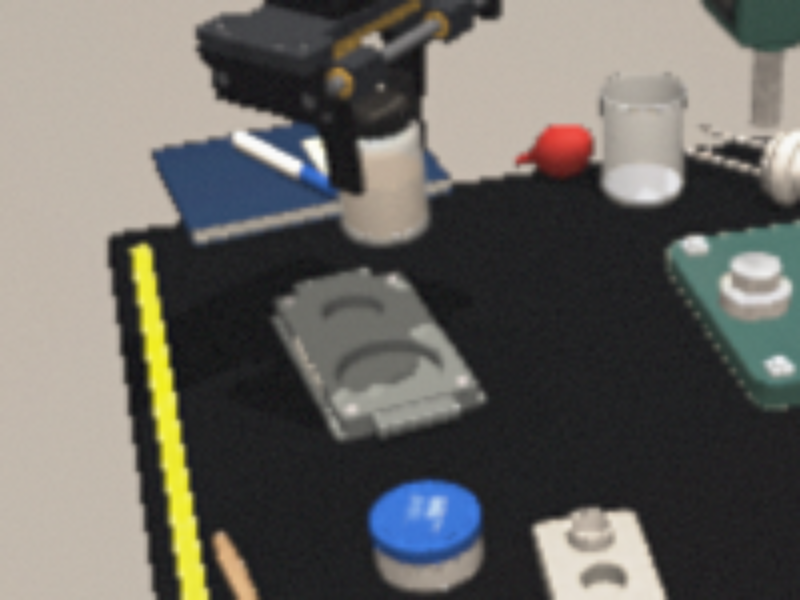

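```bash
python3 - <<'E'
from h import *
c=imaging.read_camera("wrist")
print(onplane(c,(319,174),.016),onplane(c,(368,105),.016))
E
python3 m.py .4515 .2575 .09 130
```

```text
[0.45313045 0.25993397 0.016     ] [0.44171089 0.33858438 0.016     ]
t 33.1 p [0.4592 0.2492 0.1623] r [-180.    -0.   132.9] F [-0.3  0.3 -1.3] w 0.0519 q [-47.   5.  16. 106.  -2.  69.  13.]
[0.0113, 0.0, 0.0723] 0.051
```

servo_tool:
  targets:
    - [45,0.006,0,0.006,0.03]
    - [45,0.0115,0.001,0.024,0.05]
    - [45,0.0115,0.001,0.048,0.05]
    - [45,0.0115,0.001,0.07,0.05]
    - [45,0.0115,0.001,0.085,0.05]

```text
time_s: 33.72
tool_pos: [0.4512, 0.2581, 0.0753]
tool_rot: [-179.9, -0.0, 130.1]
force: [-0.4, -0.2, -1.9]
grip_width: 0.0522
```

servo_tool:
  targets:
    - [45,0,0,0.003,0]
    - [45,0,0,0.003,0]

```text
time_s: 33.98
tool_pos: [0.4523, 0.2587, 0.0745]
tool_rot: [180.0, 0.0, 130.1]
force: [-0.1, 0.5, -1.0]
grip_width: 0.0522
```

```bash
python3 m.py .452 .2585 .0414 130; python3 - <<'E'
from h import *
c=imaging.read_camera("side"); cv2.imwrite("pics/s17.png",cv2.resize(c["frame"][60:210,160:360],None,fx=4,fy=4))
c=imaging.read_camera("wrist"); cv2.imwrite("pics/w17.png",c["frame"])
E
```

```text
t 33.98 p [0.4523 0.2587 0.0745] r [180.    0.  130.1] F [-0.1  0.5 -1. ] w 0.0522 q [-47.  10.  16. 112.  -3.  59.  10.]
[0.0, -0.0004, 0.0331] 0.001
```

View pics/s17.png

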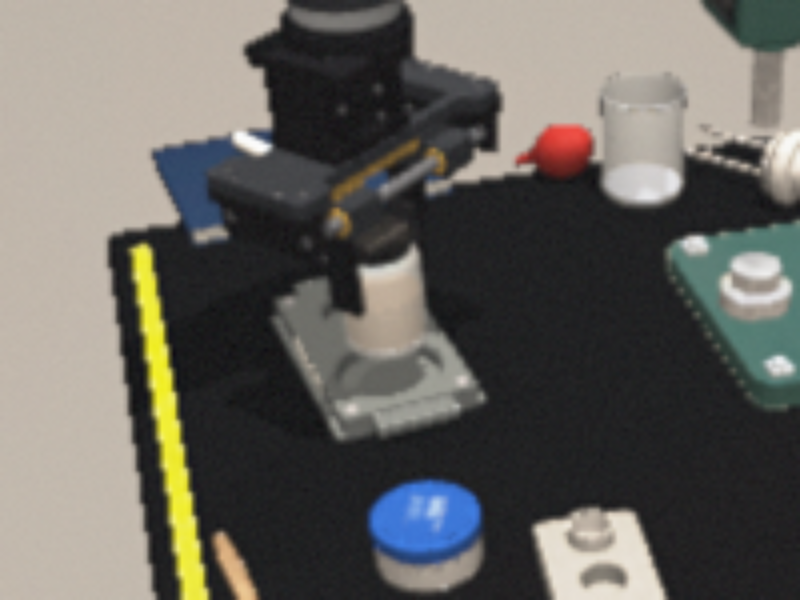

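View pics/w17.png

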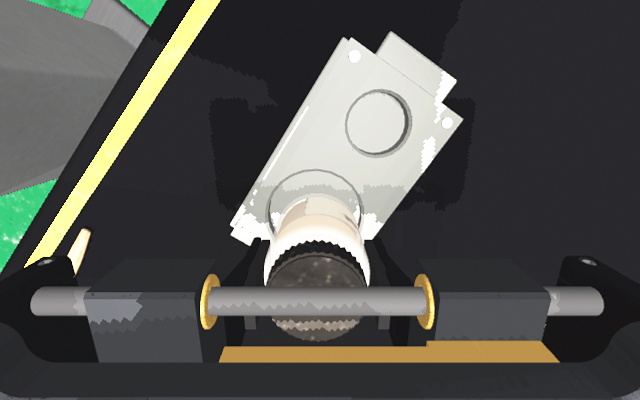

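Aligned; lower.

servo_tool:
  targets:
    - [45,0,0,0.007,0]
    - [45,0,0,0.015,0]
    - [45,0,0,0.022,0]
    - [45,0,0,0.028,0]
    - [45,0,0,0.031,0]

```text
time_s: 34.7
tool_pos: [0.4519, 0.2584, 0.0427]
tool_rot: [-180.0, 0.0, 130.0]
force: [-0.1, 0.5, -2.0]
grip_width: 0.0524
```

servo_tool:
  targets:
    - [45,0,0,0.001,0]
    - [45,0,0,0.001,0]

```text
time_s: 34.95
tool_pos: [0.4522, 0.2587, 0.0424]
tool_rot: [180.0, 0.0, 130.1]
force: [0.1, 0.7, -1.0]
grip_width: 0.0522
```

servo_tool:
  targets:
    - [45,0,0,0.001,0]
    - [45,0,0,0.001,0]

```text
time_s: 35.2
tool_pos: [0.4521, 0.2587, 0.0414]
tool_rot: [180.0, 0.0, 130.1]
force: [0.2, -0.1, -1.1]
grip_width: 0.0519
```

servo_tool:
  targets:
    - [45,0,0,0.0008,0]
    - [45,0,0,0.0008,0]

```text
time_s: 35.45
tool_pos: [0.4522, 0.2587, 0.0414]
tool_rot: [180.0, -0.0, 130.0]
force: [-1.9, -1.1, 5.0]
grip_width: 0.0521
```

Contact. Release, rise.

servo_tool:
  targets:
    - [65,0,0,-0.0006,0]
    - [78,0,0,-0.0006,0]
    - [85,0,0,-0.0006,0]
    - [85,0,0,-0.0006,0]

```text
time_s: 35.95
tool_pos: [0.4521, 0.2586, 0.041]
tool_rot: [180.0, 0.0, 130.1]
force: [-0.2, -0.2, 0.3]
grip_width: 0.0727
```

servo_tool:
  targets:
    - [85,0,0,-0.02,0]
    - [85,0,0,-0.05,0]
    - [80,0,0,-0.09,0]
    - [70,0,0,-0.13,0]
    - [60,0,0,-0.13,0]

```text
time_s: 36.58
tool_pos: [0.4542, 0.2599, 0.1747]
tool_rot: [179.6, 0.0, 130.0]
force: [-0.9, 0.1, 0.4]
grip_width: 0.0583
```

```bash
python3 m.py .5255 .039 .15 84.7; python3 - <<'E'
from h import *
c=imaging.read_camera("side"); cv2.imwrite("pics/s18.png",cv2.resize(c["frame"][60:210,160:360],None,fx=4,fy=4))
E
```

```text
t 36.58 p [0.4542 0.2599 0.1747] r [179.6   0.  130. ] F [-0.9  0.1  0.4] w 0.0583 q [-48.   4.  16. 106.  -1.  70.   9.]
[-0.215, -0.0877, 0.0241] 0.791
```

View pics/s18.png

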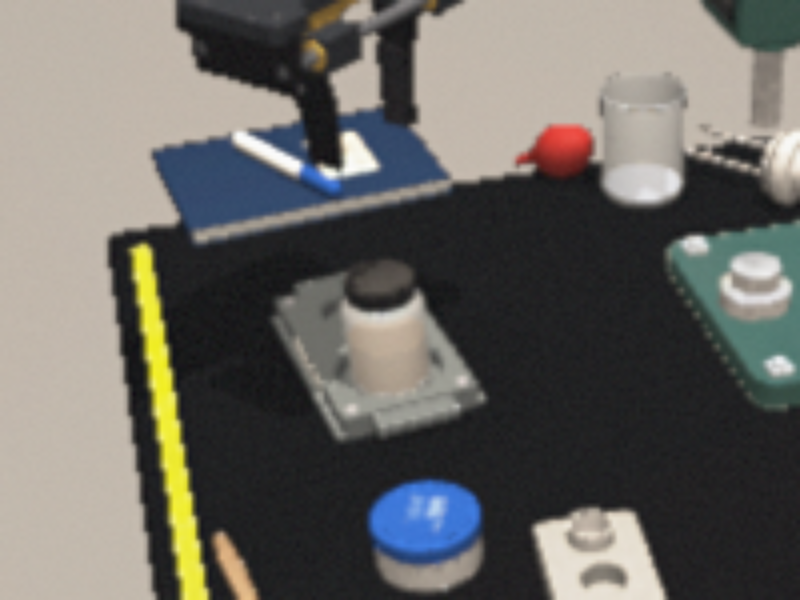

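servo_tool:
  targets:
    - [52,-0.04,-0.016,0,0.16]
    - [52,-0.085,-0.034,0,0.32]
    - [52,-0.13,-0.053,0.005,0.48]
    - [52,-0.17,-0.069,0.01,0.64]
    - [52,-0.205,-0.084,0.02,0.79]

```text
time_s: 37.25
tool_pos: [0.5194, 0.0458, 0.1498]
tool_rot: [-179.9, 0.0, 84.4]
force: [0.5, 0.5, 0.1]
grip_width: 0.0454
```

servo_tool:
  targets:
    - [52,0,0,0.01,0]
    - [52,0,0,0.02,0]
    - [52,0,0,0.02,0]

```text
time_s: 37.62
tool_pos: [0.5184, 0.049, 0.1296]
tool_rot: [-179.8, 0.0, 85.0]
force: [0.2, 0.2, -0.1]
grip_width: 0.0449
```

```bash
python3 m.py .5265 .0395 .05 84.7; python3 - <<'E'
from h import *
c=imaging.read_camera("wrist"); cv2.imwrite("pics/w19.png",c["frame"]); W=cloud(c).reshape(-1,3)
g=(.526,.039)
m=(np.hypot(W[:,0]-g[0],W[:,1]-g[1])<.025)&(W[:,2]>.028)&(W[:,2]<.04); t=W[m]; print(len(t),((t.min(0)+t.max(0))/2).round(4),(t.max(0)-t.min(0)).round(4))
E
```

```text
t 37.62 p [0.5184 0.049  0.1296] r [-179.8    0.    85. ] F [ 0.2  0.2 -0.1] w 0.0449 q [-35.   7.  29. 109.  -4.  65. -10.]
[-0.0087, 0.0092, 0.0796] 0.004
184 [0.527  0.0403 0.031 ] [0.0245 0.0244 0.006 ]
```

servo_tool:
  targets:
    - [52,-0.008,0.0092,0.01,0.004]
    - [52,-0.008,0.0092,0.035,0.004]
    - [52,-0.008,0.0092,0.06,0.004]
    - [52,-0.008,0.0092,0.075,0.004]
    - [52,-0.008,0.0092,0.08,0.004]

```text
time_s: 38.3
tool_pos: [0.5279, 0.0385, 0.0503]
tool_rot: [-179.9, 0.0, 84.5]
force: [0.2, -0.0, 0.1]
grip_width: 0.0455
```

```bash
python3 m.py .5268 .04 .026 84.7; python3 - <<'E'
from h import *
c=imaging.read_camera("side"); cv2.imwrite("pics/s20.png",cv2.resize(c["frame"][140:280,230:400],None,fx=4,fy=4))
E
```

```text
t 38.3 p [0.5279 0.0385 0.0503] r [-179.9    0.    84.5] F [ 0.2 -0.   0.1] w 0.0455 q [-33.  14.  29. 112.  -8.  56.  -6.]
[0.0014, -0.0012, 0.0243] -0.003
```

View pics/s20.png

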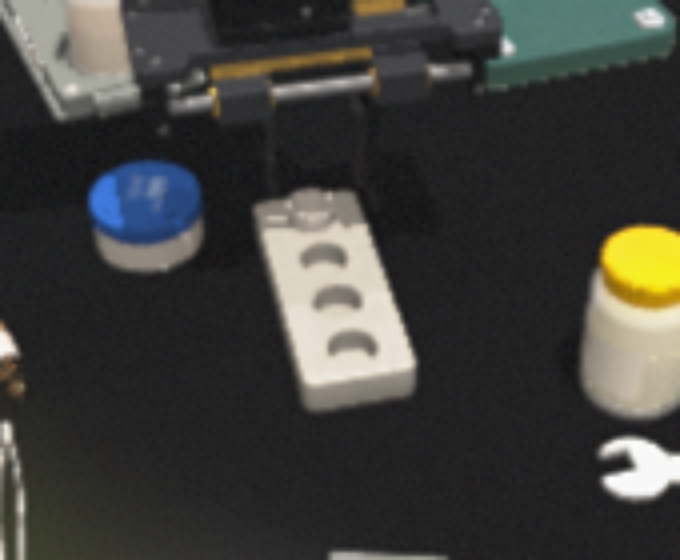

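servo_tool:
  targets:
    - [52,0.001,-0.001,0.01,0]
    - [52,0.001,-0.001,0.018,0]
    - [52,0.001,-0.001,0.022,0]
    - [52,0.001,-0.001,0.023,0]
    - [52,0.001,-0.001,0.023,0]

```text
time_s: 38.98
tool_pos: [0.5274, 0.0399, 0.0282]
tool_rot: [180.0, -0.0, 84.6]
force: [1.0, -0.2, -0.1]
grip_width: 0.0452
```

servo_tool:
  targets:
    - [40,0,0,0,0]
    - [30,0,0,0,0]
    - [22,0,0,0,0]
    - [22,0,0,0,0]
    - [22,0,0,0,0]
  grip_force: 8

```text
time_s: 39.6
tool_pos: [0.5273, 0.0399, 0.0282]
tool_rot: [180.0, -0.0, 84.6]
force: [-1.4, 0.6, -0.3]
grip_width: 0.023
```

servo_tool:
  targets:
    - [22,0,0,-0.01,0]
    - [22,0,0,-0.03,0]
    - [22,0,0,-0.06,0]
    - [22,0,0,-0.09,0]
    - [22,0,0,-0.12,0]

```text
time_s: 40.22
tool_pos: [0.5273, 0.0398, 0.1498]
tool_rot: [180.0, -0.0, 84.5]
force: [0.4, 0.3, -0.3]
grip_width: 0.0232
```

```bash
python3 m.py .441 .337 .15 97; python3 - <<'E'
from h import *
c=imaging.read_camera("side"); cv2.imwrite("pics/s21.png",cv2.resize(c["frame"][100:240,230:400],None,fx=4,fy=4))
E
```

```text
t 40.23 p [0.5273 0.0398 0.1498] r [180.   -0.   84.5] F [ 0.4  0.3 -0.3] w 0.0232 q [-35.   7.  30. 107.  -4.  67.  -9.]
[0.2876, -0.1142, -0.0002] -0.217
```

View pics/s21.png

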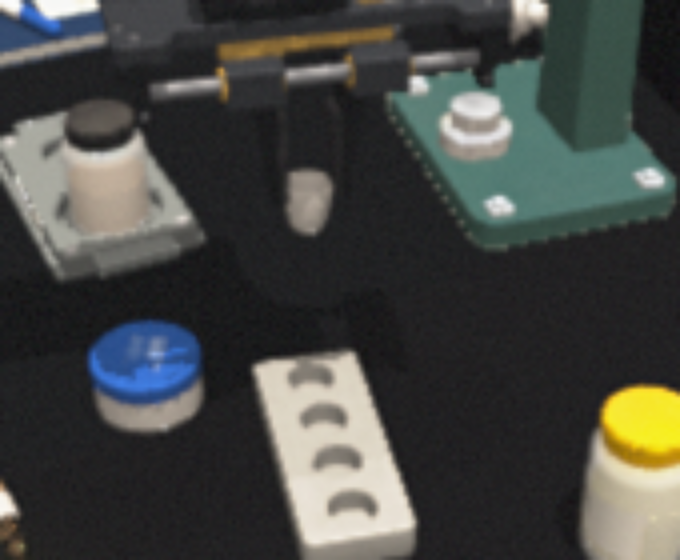

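servo_tool:
  targets:
    - [22,0.04,-0.016,0,-0.03]
    - [22,0.085,-0.034,0,-0.07]
    - [22,0.13,-0.052,0,-0.11]
    - [22,0.175,-0.07,0,-0.15]
    - [22,0.22,-0.088,0,-0.19]

```text
time_s: 40.9
tool_pos: [0.4601, 0.2687, 0.1489]
tool_rot: [179.9, -0.0, 95.5]
force: [0.7, 0.4, -0.6]
grip_width: 0.0231
```

servo_tool:
  targets:
    - [22,0.03,-0.012,0,-0.02]
    - [22,0.05,-0.02,0.01,-0.025]
    - [22,0.05,-0.02,0.015,-0.025]
    - [22,0.05,-0.02,0.015,-0.025]

```text
time_s: 41.4
tool_pos: [0.4364, 0.3131, 0.1324]
tool_rot: [-180.0, 0.1, 96.7]
force: [0.4, -0.4, -0.7]
grip_width: 0.0232
```

```bash
python3 m.py .441 .337 .06 97; python3 - <<'E'
from h import *
c=imaging.read_camera("wrist"); cv2.imwrite("pics/w22.png",c["frame"])
print(proj(c,[(.441,.337,.016),(.441,.337,.004)]))
c=imaging.read_camera("side"); cv2.imwrite("pics/s22.png",cv2.resize(c["frame"][60:210,160:360],None,fx=4,fy=4))
E
```

```text
t 41.4 p [0.4364 0.3131 0.1324] r [-1.80e+02  1.00e-01  9.67e+01] F [ 0.4 -0.4 -0.7] w 0.0232 q [-53.   8.  16. 106.  -2.  66. -30.]
[0.0233, 0.0074, 0.0723] -0.005
[[324.09121482 169.77014594]
 [323.80864776 166.95015849]]
```

View pics/w22.png

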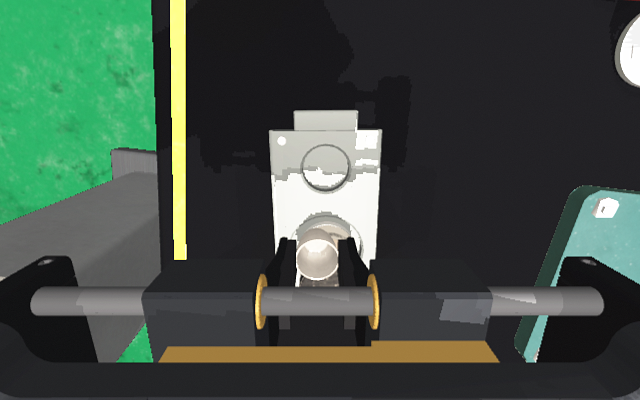

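View pics/s22.png

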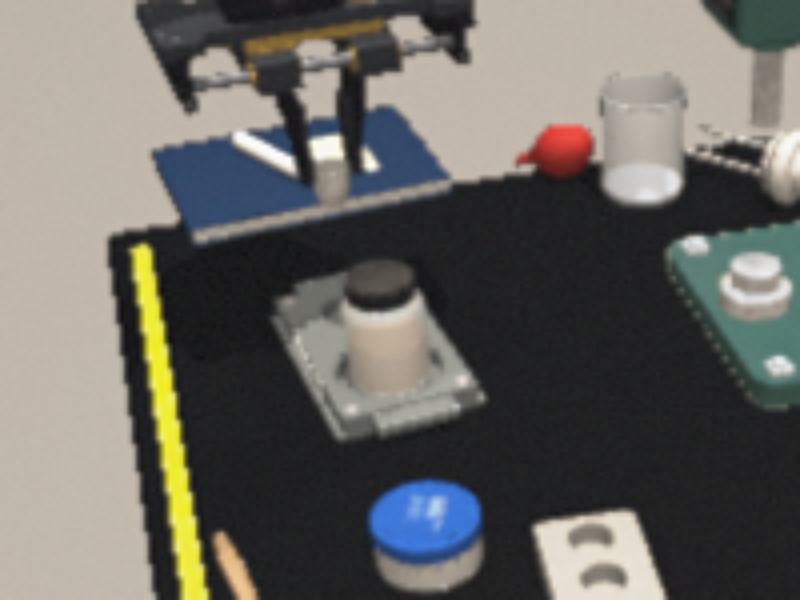

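servo_tool:
  targets:
    - [22,0.012,0.004,0.0,0]
    - [22,0.0245,0.0077,0.01,0]
    - [22,0.0245,0.0077,0.035,0]
    - [22,0.0245,0.0077,0.06,0]
    - [22,0.0245,0.0077,0.08,0]

```text
time_s: 42.12
tool_pos: [0.4401, 0.341, 0.0513]
tool_rot: [-179.9, 0.0, 96.9]
force: [0.7, -0.7, 0.2]
grip_width: 0.0228
```

servo_tool:
  targets:
    - [22,0,0,0,0]
    - [22,0,0,0,0]

```text
time_s: 42.38
tool_pos: [0.441, 0.3411, 0.0535]
tool_rot: [180.0, -0.0, 96.9]
force: [-0.2, 0.0, -0.2]
grip_width: 0.0234
```

```bash
python3 m.py .4415 .3383 .0252 97; python3 - <<'E'
from h import *
c=imaging.read_camera("scene"); cv2.imwrite("pics/sc23.png",cv2.resize(c["frame"][100:240,170:320],None,fx=4,fy=4))
E
```

```text
t 42.38 p [0.441  0.3411 0.0535] r [180.   -0.   96.9] F [-0.2  0.  -0.2] w 0.0234 q [-53.  16.  15. 108.  -5.  57. -30.]
[-0.0029, 0.0002, 0.0283] -0.002
```

View pics/sc23.png

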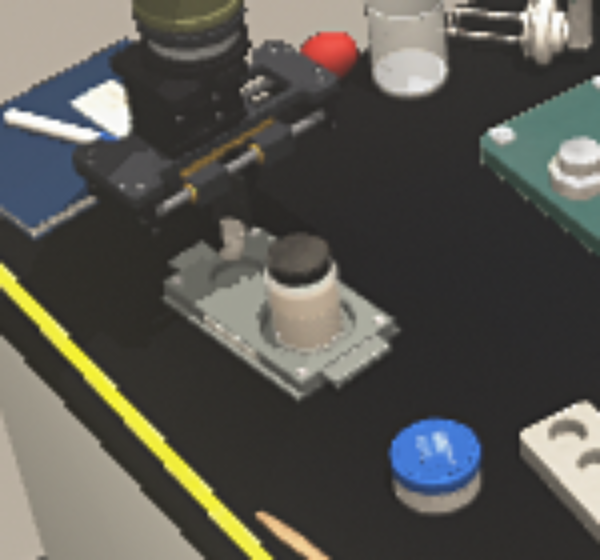

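servo_tool:
  targets:
    - [22,-0.003,0,0.007,0]
    - [22,-0.003,0,0.014,0]
    - [22,-0.003,0,0.02,0]
    - [22,-0.003,0,0.025,0]
    - [22,-0.003,0,0.0265,0]

```text
time_s: 43.05
tool_pos: [0.4407, 0.3373, 0.0261]
tool_rot: [-180.0, 0.0, 96.9]
force: [0.2, -0.5, 0.4]
grip_width: 0.023
```

servo_tool:
  targets:
    - [22,0,0,0.0005,0]
    - [22,0,0,0.0005,0]

```text
time_s: 43.3
tool_pos: [0.441, 0.3376, 0.0263]
tool_rot: [180.0, -0.0, 96.9]
force: [0.0, -0.5, -0.0]
grip_width: 0.0228
```

servo_tool:
  targets:
    - [22,0,0,0.001,0]
    - [22,0,0,0.001,0]

```text
time_s: 43.55
tool_pos: [0.4411, 0.3376, 0.0254]
tool_rot: [180.0, -0.0, 96.9]
force: [0.0, 0.2, 0.6]
grip_width: 0.0232
```

servo_tool:
  targets:
    - [22,0,0,0.0006,0]
    - [22,0,0,0.0006,0]

```text
time_s: 43.8
tool_pos: [0.4411, 0.3378, 0.0252]
tool_rot: [180.0, -0.0, 96.9]
force: [-0.4, -0.8, 5.4]
grip_width: 0.0227
```

servo_tool:
  targets:
    - [30,0,0,-0.0006,0]
    - [40,0,0,-0.0006,0]
    - [45,0,0,-0.0006,0]
    - [45,0,0,-0.0006,0]

```text
time_s: 44.3
tool_pos: [0.4408, 0.3373, 0.0249]
tool_rot: [-180.0, 0.0, 96.9]
force: [0.6, -0.4, -0.9]
grip_width: 0.0382
```

servo_tool:
  targets:
    - [45,0,0,-0.015,0]
    - [45,0,0,-0.04,0]
    - [50,0,0,-0.08,0]
    - [60,0,0,-0.13,0]
    - [70,0,0,-0.17,0]

```text
time_s: 44.92
tool_pos: [0.4414, 0.3377, 0.1985]
tool_rot: [179.9, -0.1, 96.9]
force: [0.3, 1.5, -0.8]
grip_width: 0.055
```

servo_tool:
  targets:
    - [70,0,0,-0.02,0]
    - [70,0,0,-0.02,0]
    - [70,0,0,-0.02,0]

```text
time_s: 45.3
tool_pos: [0.4405, 0.337, 0.2145]
tool_rot: [-179.9, 0.0, 96.9]
force: [0.3, -0.5, 0.5]
grip_width: 0.0609
```

```bash
python3 m.py; python3 - <<'E'
from h import *
c=imaging.read_camera("scene"); cv2.imwrite("pics/sc24.png",cv2.resize(c["frame"][120:360,170:450],None,fx=2.5,fy=2.5))
W=cloud(c).reshape(-1,3)
for l,g,h in [("oil",(.6515,-.119),.09),("tin",(.434,.076),.033),("benz",(.434,-.335),.104),("samp",(.45,.2585),.084)]:
  m=(np.hypot(W[:,0]-g[0],W[:,1]-g[1])<.04)&(abs(W[:,2]-h)<.005); t=W[m]; print(l,len(t),((t.min(0)+t.max(0))/2).round(4))
c=imaging.read_camera("side"); cv2.imwrite("pics/s24.png",cv2.resize(c["frame"][100:400,180:460],None,fx=2,fy=2))
c=imaging.read_camera("wrist"); cv2.imwrite("pics/w24.png",c["frame"])
E
```

```text
t 45.3 p [0.4405 0.337  0.2145] r [-179.9    0.    96.9] F [ 0.3 -0.5  0.5] w 0.0609 q [-54.   7.  15.  98.  -2.  75. -32.]
oil 186 [ 0.6516 -0.1185  0.0899]
tin 300 [0.435  0.0765 0.033 ]
benz 350 [ 0.4314 -0.3339  0.1037]
samp 142 [0.4478 0.2555 0.0837]
```

View pics/sc24.png

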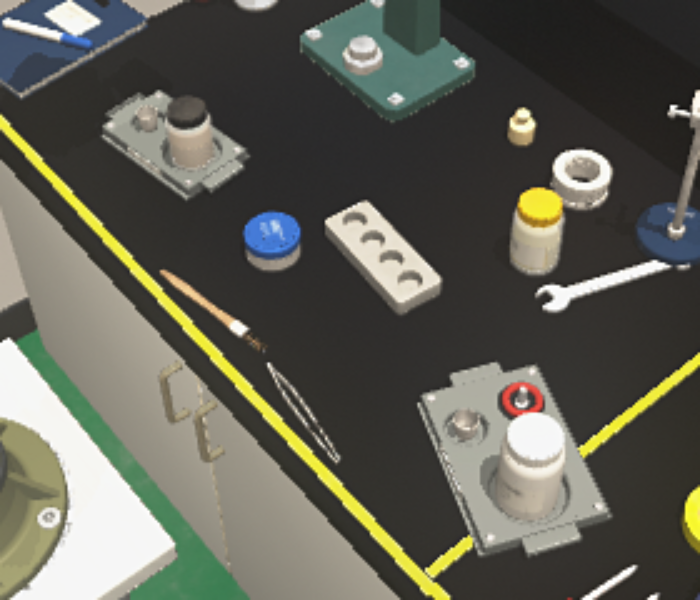

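View pics/w24.png

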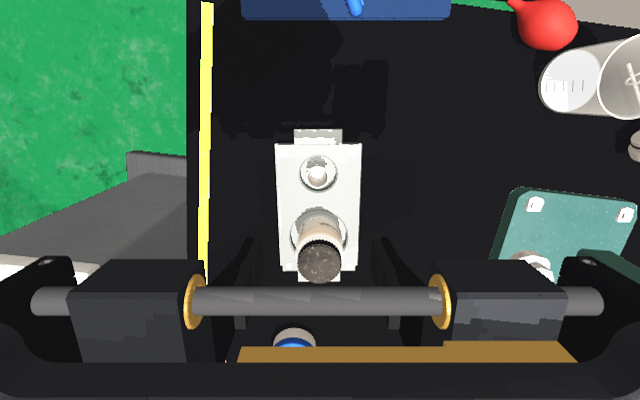

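View pics/s24.png

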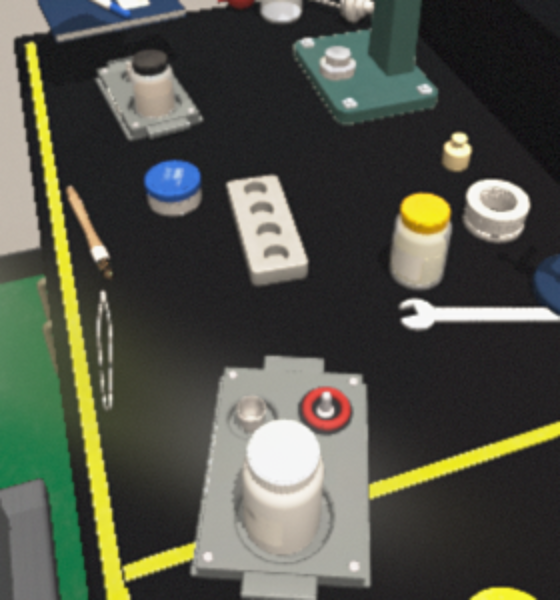

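All the pieces are in place, and the oil jar and tin haven't moved. Handing in.

```bash
python3 -c "
from cell import ticket
print(ticket.sign_off())"
```

```text
the job is handed in; nothing more can be done
None
```

Both kits are made up and the job is handed in at about 45 s of the 141 s allowed.

- **Calibration tray:** the white jar stands in the big well, a crucible stands in the small well, and the red ring lies flat round the pin. I placed them in that order.
- **Sample tray:** the black-capped jar stands in the big well and the other crucible stands in the small well.
- **How they were set down:** jars and crucibles were lowered until the wrist felt light contact (about 5–7 N) and only then released. The ring was lowered to slab height, with no clear contact force before release.

**Last checks:**
- The final scene, side and wrist pictures show every piece upright or flat in its place. The holed block is empty and the gripper is clear of everything.
- Jar tops measured 0.104 m and 0.084 m high, as expected for jars resting on the well floors.
- The yellow-capped jar and the grease tin measured within about 1 mm of where they started.

**Disagreement:** the cameras differed from each other by about 3–5 mm. I used positions between their readings, leaning on the wrist camera for the crucibles. All the fits had more clearance than that.

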